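# Load and clamp the orbital shaker to the height flag

## Task

Load the orbital shaker: turn the clamp knob free and draw the clamp right back, stack all the typing trays squarely on the platform in front of the fence, and only then lay grey blank plates squarely on top of them, one after another, until the top of the stack lies within the height of the white flag on the gauge beside it, which marks the load height of this run. Then slide the clamp home so that it holds the trays against the fence, and turn the knob back until it locks. Leave the spare blanks lying on the bench, and do not shift the flag or push the other things on the bench about.

Things in the scene. Friction and masses are not known exactly. Their poses are not given: they have to be found in the camera images.
- shaker: orbital shaker, fixed. Aluminium platform 140 mm (x) by 215 mm (y), top 72 mm above the bench. Origin on the bench under its centre, z up. At its +y end a fence 64 mm wide (x), 45 mm high; the clamp slides to it from the -y side. Four thin guide posts 62 mm high stand round the stacking place, leaving 5 mm on either x side of a tray and 59 mm between posts (along y) for each finger
- nest (a point): point on the platform's top, the centre of a tray that is clamped against the fence; the fence's face is 41 mm from it in +y. Axes as the shaker's. Trays and blanks are stacked here with their 82 mm length along the shaker's y (either way round)
- mark (a point): middle of the white flag on the height gauge, a steel rule 72 mm high over the platform beside the fence (this point is 43 mm in +x and 36 mm in +y from nest). The flag is 11 mm high, 5.5 mm above and below this point, on a friction collar, set somewhere between 54 and 64 mm over the platform; not to be moved
- clamp (a joint): sliding clamp, m: how far it is drawn back (-y) from its innermost position, 0 to 0.050. Its face is 78 mm plus this value from the fence: about 0.004 when closed on trays. Starts at 0 to 0.012, locked. Jaw 64 mm wide, 45 mm high over the platform; the block behind it is 25 mm high. Unlocked it slides with 2 N, stays where left, and is moved by its knob
- knob (a joint): clamp knob on the clamp's block, rad: 0 = locked (stop) to 1.45 = free (stop), growing counter-clockwise seen from above. A brake cam bites below 0.7 and snaps over centre at 0.25: turning through that takes about 0.25 N m, elsewhere 0.08 N m. Locked, the clamp does not slide
- knob_grip (a point): on the knob's vertical axis, 48 mm over the platform, 52 mm behind the clamp's face (-y): the middle of its upright black grip bar, 12 mm thick, 38 mm long, 18 mm high (9 mm above and below this point), which lies along the shaker's y at joint value 0 and turns with the joint. Under the bar is a disc of 16 mm radius
- tray1: a lidded typing tray: flat pale plastic box, 82 mm (its x) by 56 mm (its y) by 14 mm high, about 45 g, with a grid of 60 small dark wells showing on top; origin at the centre of its underside, z up. It lies singly on the bench at the start. May be absent
- tray2: a lidded typing tray: flat pale plastic box, 82 mm (its x) by 56 mm (its y) by 14 mm high, about 45 g, with a grid of 60 small dark wells showing on top; origin at the centre of its underside, z up. It lies singly on the bench at the start. May be absent
- tray3: a lidded typing tray: flat pale plastic box, 82 mm (its x) by 56 mm (its y) by 14 mm high, about 45 g, with a grid of 60 small dark wells showing on top; origin at the centre of its underside, z up. It lies singly on the bench at the start. May be absent
- blank1: a plain flat opaque grey plastic blank plate, 82 mm (its x) by 56 mm (its y) by 8 mm thick, about 50 g, with two small dark dots on its face and no wells; origin at the centre of its underside, z up. blank1 lies on the bench with blank2 on it and blank3 on top, a pile of three
- blank2: a plain flat opaque grey plastic blank plate, 82 mm (its x) by 56 mm (its y) by 8 mm thick, about 50 g, with two small dark dots on its face and no wells; origin at the centre of its underside, z up. blank1 lies on the bench with blank2 on it and blank3 on top, a pile of three
- blank3: a plain flat opaque grey plastic blank plate, 82 mm (its x) by 56 mm (its y) by 8 mm thick, about 50 g, with two small dark dots on its face and no wells; origin at the centre of its underside, z up. blank1 lies on the bench with blank2 on it and blank3 on top, a pile of three
- blank4: a plain flat opaque grey plastic blank plate, 82 mm (its x) by 56 mm (its y) by 8 mm thick, about 50 g, with two small dark dots on its face and no wells; origin at the centre of its underside, z up. blank4 lies on the bench with blank5 on it, a pile of two
- blank5: a plain flat opaque grey plastic blank plate, 82 mm (its x) by 56 mm (its y) by 8 mm thick, about 50 g, with two small dark dots on its face and no wells; origin at the centre of its underside, z up. blank4 lies on the bench with blank5 on it, a pile of two
- dropper1: amber dropper bottle, 27 mm wide, 62 mm high, standing on the bench, not part of the job; origin at the centre of its underside
- dropper2: white dropper bottle, 27 mm wide, 62 mm high, standing on the bench, not part of the job; origin at the centre of its underside
- timer: flat white timer, 62 x 62 x 16 mm, standing on the bench, not part of the job; origin at the centre of its underside
- tape: roll of paper tape, 68 mm wide, 18 mm high, standing on the bench, not part of the job; origin at the centre of its underside
- marker: marker pen lying down, 132 mm long, standing on the bench, not part of the job; origin at the centre of its underside
- stapler: black stapler, 120 x 34 mm, 40 mm high, standing on the bench, not part of the job; origin at the centre of its underside
Things that resemble listed ones, but are neither listed nor needed, are in the scene too. What is shaped like the blank5 but blue or yellow is not meant.

How it is judged:
By the outcome, as a careful person would: the job done as asked, in the order asked, and still so for the second after the job is handed in, with the robot touching nothing.
Of tray1, tray2, tray3 only 2 to 3 are there at a start; the rules pass over those that are not, and their reading is None.
At some moment in a run one of tray1, tray2, tray3 may be knocked a few centimetres aside while the robot is not near it.
Once in a run the grip may slacken for a moment while it holds something.
It also fails if it takes over 210 s, if anything falls off the work surface, if the arm or the gripper's body presses on something with over 40 N, if the wrist force passes 120 N, or if a joint passes its speed limit or range.

## Robot

A 6-joint arm with a two-finger parallel gripper is mounted at the origin on the work surface. World frame = base frame: x ahead of the robot, y to its left, z up, the work surface at z = 0. Lengths are in mm, angles in rad, forces in N, time in s.
With the tool pointing down it reaches from about 350 to 950 mm from the base axis. Payload 17.4 kg.
Tool frame: the origin (TCP) lies at the very end of the fingers, on their centre line; the grasp point (between the pads) lies 19 mm behind it (pinch_z is the distance from the TCP to the grasp point, in mm); z points along the fingers, x is the direction in which the jaws open and shut, and the axes are right-handed (so a half turn about z gives the same grasp; the last joint's range is limited). The gripper opens to 93 mm and grips with 3 to 60 N. Pads are 15 mm wide; open, the fingers measure 128 mm over their backs; the gripper's body (75 mm by 188 mm) begins 65 mm behind the grasp point.
Start: joints at [-0.038, 0.116, 1.442, -0, 1.584, -0.038], TCP at [675.005, -0.009, 218.646] pointing down, gripper open.
Joint ranges: [-2.83, 2.83], [-0.83, 2.19], [0.07, 2.5], [-1.14, 4.28], [0.01, 3], [-2.97, 2.97]. Speed limits (rad/s): [1.89, 1.89, 2.22, 3.14, 3.14, 3.14].

## Interface

Orientations are given as a unit quaternion [x, y, z, w].
In Python, from cell import * gives the robot as it stands.
- The arm moves only by the shell command python3 -m inch 'ROWS' [FORCE]. ROWS is JSON, a list of rows, each an object with "gripper": the finger opening in cm, from 0 to 9.3; "xyz": the shift along the world's x, y, z in cm, a list of three; "yaw": the turn about the world's z in degrees. In form: [{"gripper": gripper, "xyz": [dx, dy, dz], "yaw": yaw}, ...]. A call has 1 to 12 rows; each row is the pose to reach, as a shift and turn from the pose measured when the call began; what a row does not reach only later rows make up. A row lasts 1/12 s, in which the tool goes at most 41.7 mm and 7.16 degrees, less where a joint would pass 70% of its speed; a pose out of reach is approached as far as the arm can. A call with a gripper value outside its range is refused whole. The fingers move at their own pace and stop on an object; FORCE is the grip in N (left out, the last holds). Time passes only in rows, so rows that repeat a pose let the fingers close. It gives the time, the measured TCP pose, the force and the opening at its end, in the units of the state.
- observe(): the state, without advancing time (a new reading comes with each control period).
- capture(name): name is "scene" or "side" or "wrist"; returns the picture (420x560x3 uint8, red, green, blue); there is no depth.
- get_calibration(name): a dict with "fx", "fy", "cx", "cy" (pixels), "world_from_camera" (4x4, takes a point from camera to world coordinates); the wrist camera has in their place "hand_eye" (4x4, takes a point from camera to tool coordinates, whose origin is the TCP and whose axes are the tool frame's). Camera axes: x right, y down, z forward; pixel columns grow to the right and rows downward; lengths in mm; the calibration is good to about 2 mm. A picture is of the moment at which its call begins: read the wrist's pose just before it. get_calibration takes no time and is no camera call.
- sign_off(): hands the job in, once; it reports no verdict.
The state is a dict: "time_s": time; "qpos": joint angles; "joint_velocities": joint speeds; "joint_torque": joint torques, N m; "ee_pos": TCP position; "orientation": TCP orientation; "ft_force": force on the tool from outside, world axes, zero at the start; "torque": the same for the moment, N m; "finger_gap": opening from 0.0 (shut) to 1.0 (fully open).
Only numpy, scipy, OpenCV 4.12 (cv2) and the standard library are available. Lean on these libraries where they do the work, as an engineer would, in place of code of your own. Each camera call takes 0.05 s, during which the arm holds its last target.

## Working session

There is one attempt and no reset: what is moved stays moved. The work goes in short steps, Python scripts to look and compute and a shell command to move; the robot and the scene stay as the last step left them, time stands still between calls to the robot, and variables do not carry over. Pictures are saved under pics/ and viewed, and the job is handed in when it is done.

```bash
ls; mkdir -p pics
cat > h.py <<'E'
import numpy as np, cv2
from cell import *
def save(img,name): cv2.imwrite('pics/'+name+'.png',cv2.cvtColor(img,cv2.COLOR_RGB2BGR))
E
python3 - <<'E'
from h import *
for n in ['scene','side','wrist']:
    save(capture(n),n+'0'); c=get_calibration(n); print(n,{k:np.round(v,3).tolist() for k,v in c.items()})
print(observe())
E
```

```text
pics
scene {'fx': 461.612, 'fy': 461.612, 'cx': 280.305, 'cy': 211.708, 'world_from_camera': [[0.091, 0.62, -0.779, 1391.757], [0.996, -0.044, 0.082, -93.828], [0.017, -0.783, -0.621, 825.433], [0.0, 0.0, 0.0, 1.0]]}
side {'fx': 480.719, 'fy': 480.719, 'cx': 285.904, 'cy': 208.938, 'world_from_camera': [[-0.742, -0.342, 0.577, -275.857], [-0.671, 0.388, -0.632, 830.688], [-0.007, -0.856, -0.517, 758.551], [0.0, 0.0, 0.0, 1.0]]}
wrist {'fx': 368.569, 'fy': 368.569, 'cx': 279.971, 'cy': 204.176, 'hand_eye': [[1.0, 0.0, -0.001, 1.663], [-0.0, 0.966, 0.259, -71.517], [0.001, -0.259, 0.966, -166.547], [0.0, 0.0, 0.0, 1.0]]}
{'time_s': 0.15, 'qpos': array([-3.78140869e-02,  1.16379089e-01,  1.44206962e+00, -2.12961519e-05,
        1.58398593e+00, -3.77962819e-02]), 'joint_velocities': array([ 0.00114663, -0.00142001, -0.0027183 , -0.00071104,  0.00110847,
       -0.00076611]), 'joint_torque': array([ 1.36530605e-03, -7.21765566e+01, -6.22949553e+01,  7.80155347e-02,
        2.25470052e-02,  2.06686866e-05]), 'ee_pos': array([ 6.74863680e+02, -1.97251828e-02,  2.18098749e+02]), 'orientation': array([ 9.99999911e-01, -9.03849661e-06, -4.21091601e-04, -5.27221302e-06]), 'ft_force': array([ 0.13716487, -0.76191546, -0.72693272]), 'torque': array([-0.0013086 ,  0.01751772,  0.00455024]), 'finger_gap': 0.9980759316457569}
```

View pics/scene0.png

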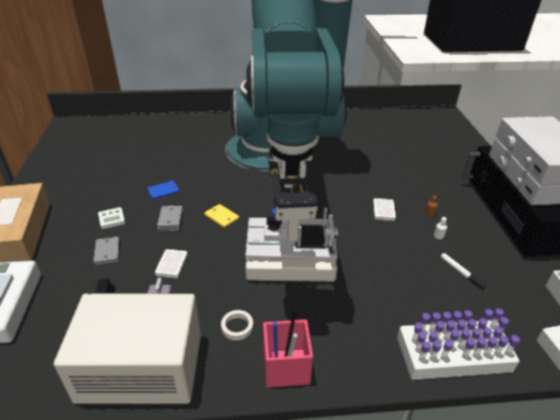

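View pics/side0.png

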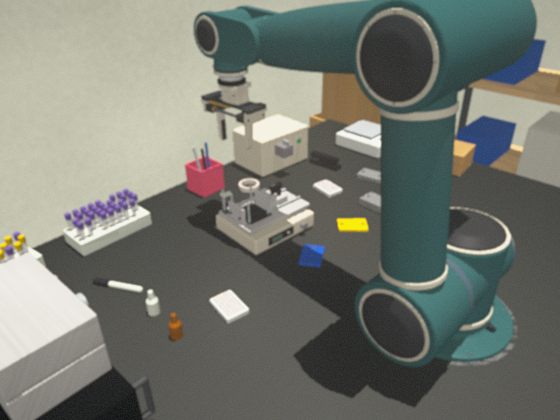

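View pics/wrist0.png

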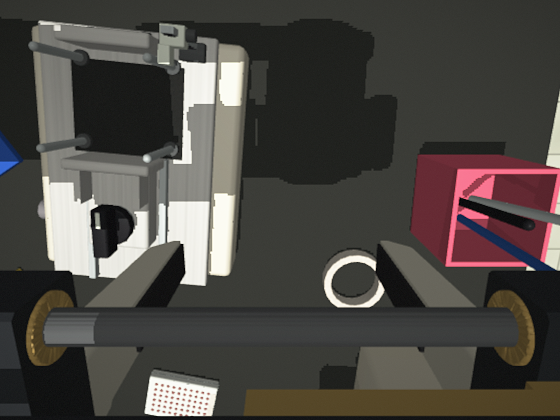

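Run:
```python
from h import *
s=cv2.imread('pics/scene0.png'); 
cv2.imwrite('pics/c1.png',cv2.resize(s[165:315,70:270],None,fx=4,fy=4,interpolation=cv2.INTER_CUBIC))
cv2.imwrite('pics/c2.png',cv2.resize(s[170:300,230:460],None,fx=3.4,fy=3.4,interpolation=cv2.INTER_CUBIC))
s=cv2.imread('pics/side0.png'); 
cv2.imwrite('pics/c3.png',cv2.resize(s[130:330,200:400],None,fx=3,fy=3,interpolation=cv2.INTER_CUBIC))
```

```text
(no output)
```

View pics/c1.png

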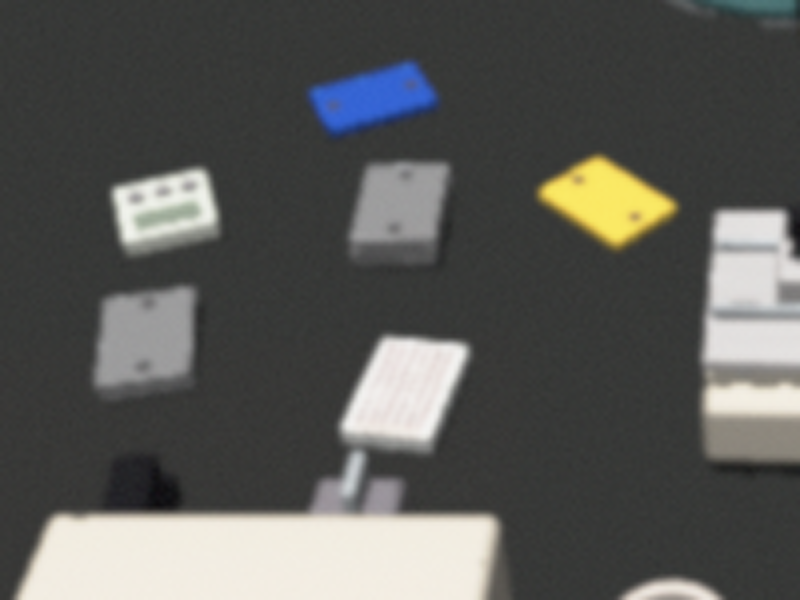

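View pics/c2.png

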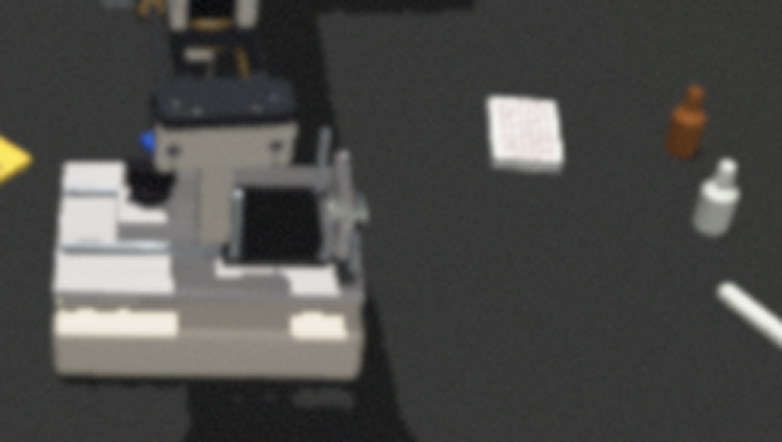

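View pics/c3.png

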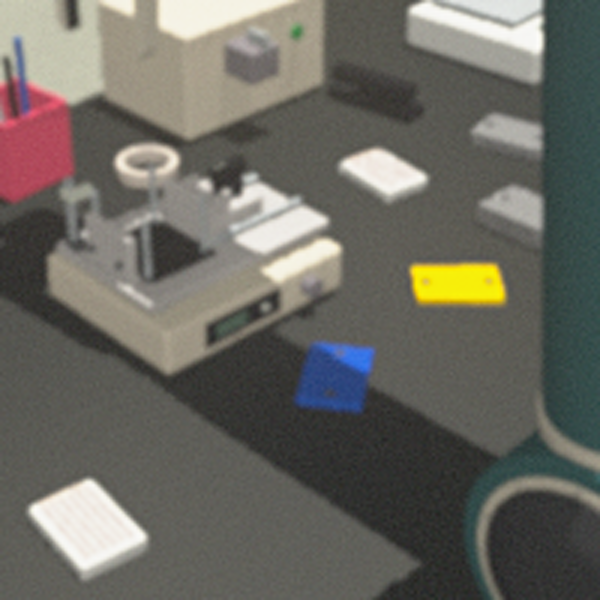

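```bash
cat >> h.py <<'E'
from scipy.spatial.transform import Rotation as R
def cam(name,st=None):
    c=get_calibration(name)
    if name=='wrist':
        st=st or observe()
        T=np.eye(4);T[:3,:3]=R.from_quat(st['orientation']).as_matrix();T[:3,3]=st['ee_pos']
        W=T@np.array(c['hand_eye'])
    else: W=np.array(c['world_from_camera'])
    return c,W
def ray(cw,px):
    c,W=cw; d=np.array([(px[0]-c['cx'])/c['fx'],(px[1]-c['cy'])/c['fy'],1.])
    return W[:3,3],W[:3,:3]@d
def onplane(cw,px,z):
    o,d=ray(cw,px); return o+d*(z-o[2])/d[2]
def proj(cw,p):
    c,W=cw; q=W[:3,:3].T@(np.array(p)-W[:3,3]); return np.array([c['fx']*q[0]/q[2]+c['cx'],c['fy']*q[1]/q[2]+c['cy']])
def shot(name):
    st=observe(); im=capture('wrist'); save(im,name); np.save('pics/'+name+'.npy',np.r_[st['ee_pos'],st['orientation']]); return im,cam('wrist',st)
def load(name):
    a=np.load('pics/'+name+'.npy'); return cv2.imread('pics/'+name+'.png'),cam('wrist',{'ee_pos':a[:3],'orientation':a[3:]})
E
python3 - <<'E'
from h import *
s=cam('scene');d=cam('side')
for n,p,z in [('traySW',(171,262),14),('trayE',(384,209),14),('pile3',(170,217),24),('pile2',(107,249),16),('tape',(237,324),18),('amber',(432,213),0),('white',(440,237),0),('yellow',(222,215),8),('blue',(163,189),8),('timer',(111,217),16),('shaker corner +x-y',(247,263),72),('+x+y',(335,265),72)]:
    print(n,onplane(s,p,z).round())
for n,p,z in [('tray',(327,187),14),('trayE',(229,305),14)]:
    print(n,onplane(d,p,z).round())
w=cam('wrist')
for n,p,z in [('fence L',(68,30),72+45),('tray',(182,395),14),('knob',(103,230),129)]: print(n,onplane(w,p,z).round())
E
```

```text
traySW [ 554. -275.   14.]
trayE [382. 311.  14.]
pile3 [ 388. -292.   24.]
pile2 [ 497. -440.   16.]
tape [ 759. -116.   18.]
amber [393. 452.   0.]
white [497. 438.   0.]
yellow [ 369. -151.    8.]
blue [ 231. -329.    8.]
timer [ 367. -455.   16.]
shaker corner +x-y [630. -88.  72.]
+x+y [652. 113.  72.]
tray [ 546. -269.   14.]
trayE [370. 316.  14.]
fence L [535. 120. 117.]
tray [ 558. -267.   14.]
knob [547. -17. 129.]
```

```bash
python3 -m inch '[{"gripper":9.3,"xyz":[-3.5,-0.5,4],"yaw":0},{"gripper":9.3,"xyz":[-7,-1.5,8],"yaw":0},{"gripper":9.3,"xyz":[-10,-3,11],"yaw":0},{"gripper":9.3,"xyz":[-10,-3,11],"yaw":0},{"gripper":9.3,"xyz":[-10,-3,11],"yaw":0},{"gripper":9.3,"xyz":[-10,-3,11],"yaw":0}]'
python3 - <<'E'
from h import *
im,cw=shot('w1'); print(observe()['ee_pos'])
E
```

```text
time_s: 0.65
ee_pos: [574.6, -30.3, 329.5]
orientation: [1.0, -0.0, 0.001, 0.0]
ft_force: [0.4, -0.6, -0.5]
finger_gap: 1.002
[574.889554   -30.01873182 327.74774844]
```

View pics/w1.png

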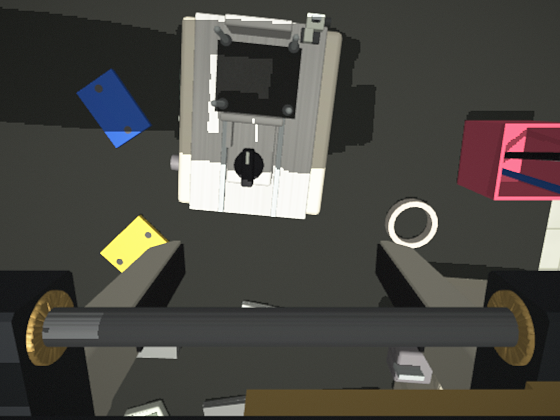

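Run:
```python
from h import *
s,_=load('w1'); cv2.imwrite('pics/c4.png',cv2.resize(s[5:225,165:355],None,fx=2.7,fy=2.7,interpolation=cv2.INTER_CUBIC))
```

```text
(no output)
```

View pics/c4.png

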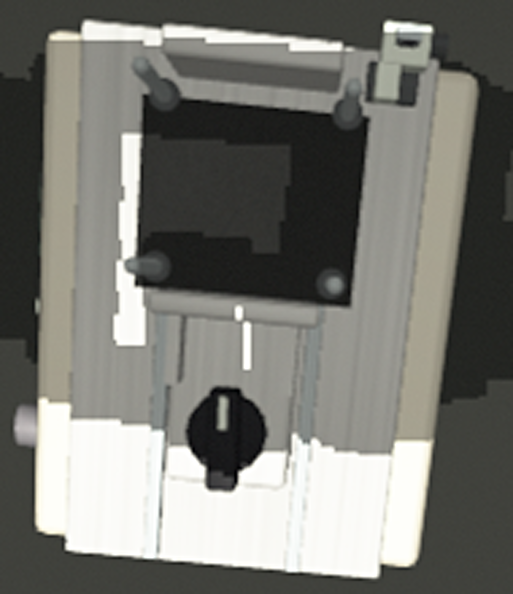

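Run:
```python
from h import *
_,cw=load('w1')
P=lambda u,v,z: onplane(cw,(165+u/2.7,5+v/2.7),z)
tl,bl,br=P(85,20,72),P(66,549,72),P(379,577,72)
print(tl.round(1),bl.round(1),br.round(1),np.linalg.norm(tl-bl),np.linalg.norm(bl-br))
c=(tl+br)/2; print('centre',c.round(1))
for v in [tl-bl]: print('y ang',np.degrees(np.arctan2(-v[0],v[1])))
v=br-bl; print('x ang',np.degrees(np.arctan2(v[1],v[0])))
for n,u,vv,z in [('jawL',147,293,117),('jawR',322,305,117),('jawRfront',317,325,117),('fenceBL',163,45,117),('fenceBR',342,62,117),('knob top a',222,392,129),('knob top b',218,485,129),('matTL',140,95,72),('matBR',350,305,72),('postTL',137,62,134),('postTR',353,85,134),('postBL',128,265,134),('postBR',335,285,134)]: print(n,P(u,vv,z).round(1))
```

```text
[489.3 134.9  72. ] [468.3 -77.7  72. ] [607.1 -90.8  72. ] 213.63489446453096 139.32051866079976
centre [548.2  22.1  72. ]
y ang -5.637470551443661
x ang -5.385757674281531
jawL [516.   33.2 117. ]
jawR [580.8  28.9 117. ]
jawRfront [578.9  21.6 117. ]
fenceBL [525.2 117.1 117. ]
fenceBR [587.5 111.6 117. ]
knob top a [544.   -1.9 129. ]
knob top b [541.6 -36.7 129. ]
matTL [509.4 108.1  72. ]
matBR [593.   27.4  72. ]
postTL [518.6 108.5 134. ]
postTR [590.8 101.4 134. ]
postBL [512.5  43.1 134. ]
postBR [585.1  36.3 134. ]
```

```bash
python3 -m inch '[{"gripper":5,"xyz":[-1,0.3,-4],"yaw":-2},{"gripper":5,"xyz":[-2,0.7,-8],"yaw":-4},{"gripper":5,"xyz":[-3.2,1,-12],"yaw":-5.5},{"gripper":5,"xyz":[-3.2,1,-14.8],"yaw":-5.5},{"gripper":5,"xyz":[-3.2,1,-14.8],"yaw":-5.5},{"gripper":5,"xyz":[-3.2,1,-14.8],"yaw":-5.5},{"gripper":5,"xyz":[-3.2,1,-14.8],"yaw":-5.5}]'
python3 - <<'E'
from h import *
im,cw=shot('w2'); print(observe()['ee_pos'],proj(cw,[543,-20,129]))
E
```

```text
time_s: 1.28
ee_pos: [543.8, -20.0, 181.1]
orientation: [0.999, -0.048, 0.0, -0.0]
ft_force: [-0.9, 0.2, -0.4]
finger_gap: 0.56
[544.03894311 -20.0397456  181.69333807] [276.16047783 224.47951616]
```

View pics/w2.png

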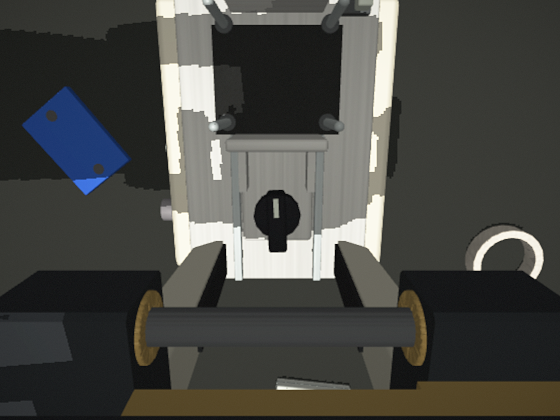

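```bash
python3 -m inch '[{"gripper":4,"xyz":[-0.1,0.1,-3],"yaw":0},{"gripper":4,"xyz":[-0.1,0.1,-5.5],"yaw":0},{"gripper":4,"xyz":[-0.1,0.1,-6.8],"yaw":0},{"gripper":4,"xyz":[-0.1,0.1,-6.8],"yaw":0},{"gripper":1,"xyz":[-0.1,0.1,-6.8],"yaw":0},{"gripper":0.6,"xyz":[-0.1,0.1,-6.8],"yaw":0},{"gripper":0.6,"xyz":[-0.1,0.1,-6.8],"yaw":0},{"gripper":0.6,"xyz":[-0.1,0.1,-6.8],"yaw":0},{"gripper":0.6,"xyz":[-0.1,0.1,-6.8],"yaw":0}]' 50
python3 - <<'E'
from h import *
im,cw=shot('w3'); o=observe();print(o['ee_pos'],o['finger_gap']*93,o['ft_force'],o['torque'])
E
```

```text
time_s: 2.08
ee_pos: [542.4, -19.0, 114.7]
orientation: [0.999, -0.048, -0.0, -0.0]
ft_force: [-30.2, 2.6, 22.0]
finger_gap: 0.122
[542.04070027 -18.87315598 114.85038949] 11.167803394024764 [-14.75638816   2.43273913  10.20168676] [ 0.32039684  2.70559785 -0.00716077]
```

View pics/w3.png

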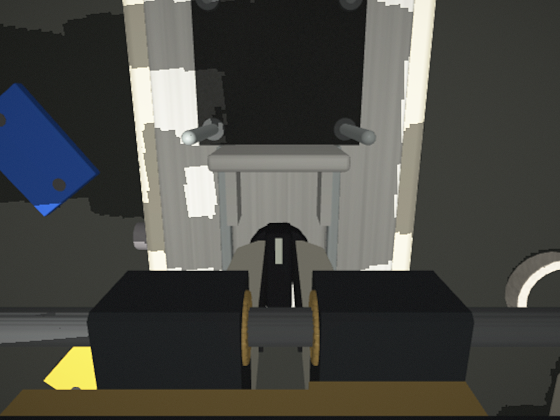

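```bash
python3 -m inch '[{"gripper":0.6,"xyz":[-0.1,0,0],"yaw":7},{"gripper":0.6,"xyz":[-0.1,0,0],"yaw":14},{"gripper":0.6,"xyz":[-0.1,0,0],"yaw":21},{"gripper":0.6,"xyz":[-0.1,0,0],"yaw":28},{"gripper":0.6,"xyz":[-0.1,0,0],"yaw":35},{"gripper":0.6,"xyz":[-0.1,0,0],"yaw":42},{"gripper":0.6,"xyz":[-0.1,0,0],"yaw":49},{"gripper":0.6,"xyz":[-0.1,0,0],"yaw":56},{"gripper":0.6,"xyz":[-0.1,0,0],"yaw":63},{"gripper":0.6,"xyz":[-0.1,0,0],"yaw":70},{"gripper":0.6,"xyz":[-0.1,0,0],"yaw":77},{"gripper":0.6,"xyz":[-0.1,0,0],"yaw":83}]' 60
python3 - <<'E'
from h import *
im,cw=shot('w4'); o=observe();print(o['ee_pos'],o['finger_gap']*93,o['ft_force'],o['torque'],R.from_quat(o['orientation']).as_euler('xyz',True))
E
```

```text
time_s: 3.13
ee_pos: [540.6, -19.0, 115.0]
orientation: [0.778, 0.628, -0.001, 0.0]
ft_force: [-4.7, 0.3, 0.5]
finger_gap: 0.127
[540.62460862 -19.00473015 115.02879128] 11.227694534141898 [-6.03347519 -0.42057588 -0.31084539] [-0.05001236  0.8886508  -0.15454518] [-1.79938369e+02  9.32456324e-02  7.82624016e+01]
```

View pics/w4.png

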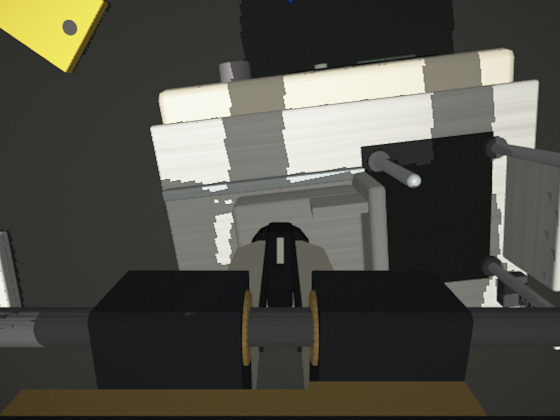

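```bash
python3 -m inch '[{"gripper":0.6,"xyz":[-0.1,-0.8,0],"yaw":0},{"gripper":0.6,"xyz":[-0.15,-1.6,0],"yaw":0},{"gripper":0.6,"xyz":[-0.23,-2.4,0],"yaw":0},{"gripper":0.6,"xyz":[-0.3,-3.2,0],"yaw":0},{"gripper":0.6,"xyz":[-0.38,-4,0],"yaw":0},{"gripper":0.6,"xyz":[-0.42,-4.4,0],"yaw":0},{"gripper":0.6,"xyz":[-0.45,-4.7,0],"yaw":0},{"gripper":0.6,"xyz":[-0.45,-4.7,0],"yaw":0},{"gripper":0.6,"xyz":[-0.45,-4.7,0],"yaw":0}]' 60
python3 - <<'E'
from h import *
o=observe();print(o['ee_pos'],o['finger_gap']*93,o['ft_force'],o['torque'])
E
```

```text
time_s: 3.93
ee_pos: [536.0, -66.4, 115.1]
orientation: [0.776, 0.631, -0.001, 0.0]
ft_force: [-3.2, -1.0, -1.5]
finger_gap: 0.128
[536.03614051 -66.3727496  115.07279035] 11.870451860971478 [-3.18048269 -1.03776622 -1.47096536] [-0.09566204  0.49524235 -0.15604978]
```

```bash
python3 -m inch '[{"gripper":0.6,"xyz":[-0.03,-0.3,0],"yaw":0},{"gripper":0.6,"xyz":[-0.05,-0.5,0],"yaw":0},{"gripper":0.6,"xyz":[-0.05,-0.5,0],"yaw":0},{"gripper":0.6,"xyz":[-0.05,-0.5,0],"yaw":0}]' 60
python3 - <<'E'
from h import *
o=observe();print(o['ee_pos'],o['finger_gap']*93,o['ft_force'],o['torque'])
E
```

```text
time_s: 4.27
ee_pos: [535.9, -67.7, 115.0]
orientation: [0.775, 0.631, 0.001, -0.002]
ft_force: [0.2, 30.1, -2.2]
finger_gap: 0.12
[535.90782911 -67.67040688 114.99001622] 11.171754817930964 [ 0.17168899 30.09143639 -2.21628383] [ 5.77276772 -0.33200361 -0.23565185]
```

```bash
python3 -m inch '[{"gripper":4,"xyz":[0,0.1,0],"yaw":0},{"gripper":4,"xyz":[0,0.1,0],"yaw":0},{"gripper":4,"xyz":[0,0.1,3],"yaw":0},{"gripper":4,"xyz":[0,0.1,7],"yaw":0},{"gripper":4,"xyz":[0,0.1,10],"yaw":0},{"gripper":9.3,"xyz":[0,0.1,13],"yaw":0},{"gripper":9.3,"xyz":[0,0.1,16],"yaw":0}]'
python3 - <<'E'
from h import *
im,cw=shot('w5'); print(observe()['ee_pos'])
E
python3 -m inch '[{"gripper":9.3,"xyz":[-1.6,4,0],"yaw":0},{"gripper":9.3,"xyz":[-3,8,0],"yaw":0},{"gripper":9.3,"xyz":[-5,12,0],"yaw":0},{"gripper":9.3,"xyz":[-6.5,16,0],"yaw":0},{"gripper":9.3,"xyz":[-8,20,0],"yaw":0},{"gripper":9.3,"xyz":[-9.5,24,0],"yaw":0},{"gripper":9.3,"xyz":[-11,28,0],"yaw":0},{"gripper":9.3,"xyz":[-13,32,-1],"yaw":0},{"gripper":9.3,"xyz":[-14.5,36,-3],"yaw":0},{"gripper":9.3,"xyz":[-16,38,-5],"yaw":0},{"gripper":9.3,"xyz":[-16,38,-6],"yaw":0},{"gripper":9.3,"xyz":[-16,38,-6],"yaw":0}]'
python3 - <<'E'
from h import *
im,cw=shot('w6'); print(observe()['ee_pos'])
E
```

```text
time_s: 4.85
ee_pos: [535.9, -67.0, 277.1]
orientation: [0.775, 0.631, 0.002, -0.002]
ft_force: [0.5, -0.2, 0.1]
finger_gap: 0.528
[536.9688483  -67.14539488 283.39059155]
time_s: 5.9
ee_pos: [375.4, 313.8, 220.4]
orientation: [0.774, 0.633, 0.002, 0.001]
ft_force: [-0.3, -0.6, -0.4]
finger_gap: 1.002
[376.49980703 312.90961021 222.40964759]
```

View pics/w5.png

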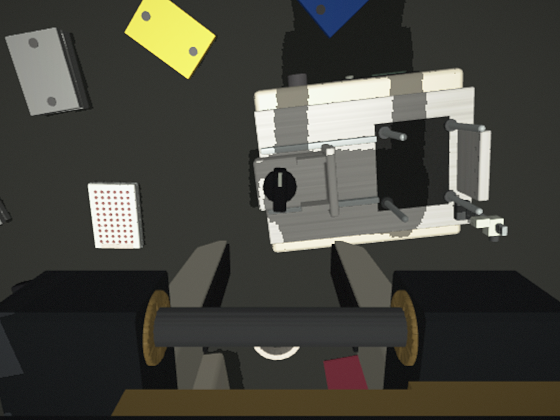

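View pics/w6.png

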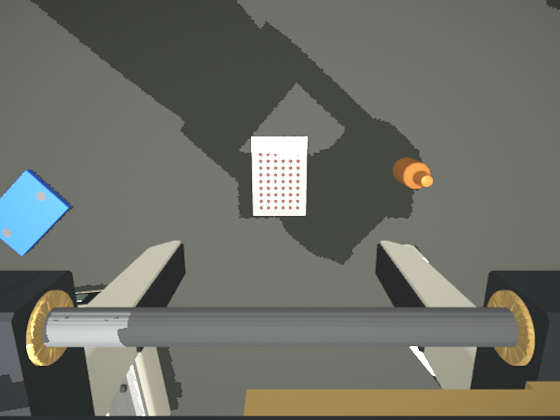

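```bash
cat >> h.py <<'E'
def rect(im,cw,roi,z,lo,hi=(255,255,255),bias=True):
    """im BGR; roi u0,v0,u1,v1 ; min-area rectangle of largest contour in mask, corners on plane z"""
    u0,v0,u1,v1=roi; m=cv2.inRange(im[v0:v1,u0:u1],np.array(lo),np.array(hi))
    m=cv2.morphologyEx(m,cv2.MORPH_CLOSE,np.ones((5,5)))
    cs,_=cv2.findContours(m,cv2.RETR_EXTERNAL,cv2.CHAIN_APPROX_NONE); k=max(cs,key=cv2.contourArea)
    pts=k[:,0,:]+[u0,v0]
    W=np.array([onplane(cw,p,z)[:2] for p in pts],np.float32)
    r=cv2.minAreaRect(W); (c,(a,b),th)=r
    if a<b: th+=90; a,b=b,a
    print('px rect',cv2.minAreaRect(pts.astype(np.float32)))
    th=(th+90)%180-90
    print('centre',np.round(c,1),'size',round(a,1),round(b,1),'long-axis deg',round(th,1),'short-axis deg',round((th+180)%180-90,1))
    return np.array(c),th
def yaw(st=None):
    st=st or observe(); x=R.from_quat(st['orientation']).as_matrix()[:,0]; return np.degrees(np.arctan2(x[1],x[0]))
E
python3 - <<'E'
from h import *
im,cw=load('w6'); rect(im,cw,(235,120,330,230),14,(140,140,140))
for x in range(236,325,6): print(im[180,x],end='')
save(capture('scene'),'scene1');save(capture('side'),'side1')
print(observe()['ee_pos'],yaw())
E
```

```text
px rect ((279.0, 175.5), (79.0, 56.0), 90.0)
centre [376.6 313. ] size 82.3 56.5 long-axis deg -11.5 short-axis deg 78.5
[74 81 78][66 72 69][66 72 69][251 253 253][126 132 187][231 239 244][252 254 253][255 255 255][203 214 231][115 119 182][193 204 225][250 253 252][65 70 68][67 72 70][66 71 69][377.8135871  312.25548694 224.55409224] 78.28069024817846
```

View pics/scene1.png

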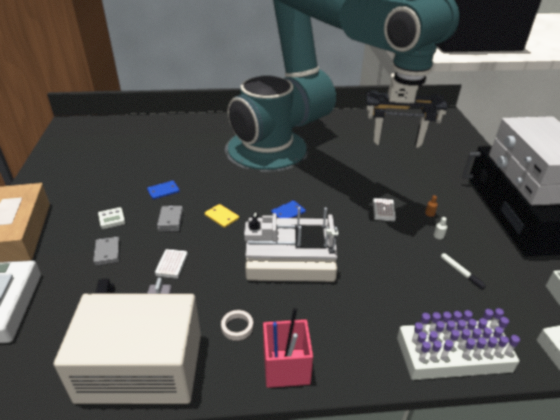

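View pics/side1.png

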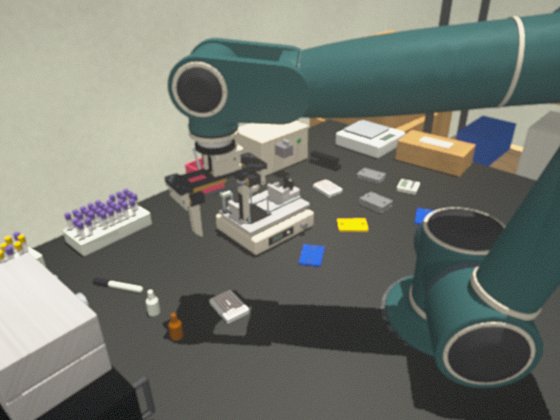

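```bash
python3 -m inch '[{"gripper":9.3,"xyz":[0,0,-4],"yaw":0},{"gripper":9.3,"xyz":[0,0,-8],"yaw":0},{"gripper":9.3,"xyz":[0,0,-12],"yaw":0},{"gripper":9.3,"xyz":[0,0,-16],"yaw":0},{"gripper":9.3,"xyz":[0,0,-19.5],"yaw":0},{"gripper":9.3,"xyz":[0,0,-21.5],"yaw":0},{"gripper":9.3,"xyz":[0,0,-22],"yaw":0},{"gripper":7,"xyz":[0,0,-22],"yaw":0},{"gripper":5.4,"xyz":[0,0,-22],"yaw":0},{"gripper":5.4,"xyz":[0,0,-22],"yaw":0},{"gripper":5.4,"xyz":[0,0,-22],"yaw":0},{"gripper":5.4,"xyz":[0,0,-22],"yaw":0}]' 30
python3 - <<'E'
from h import *
o=observe();print(o['ee_pos'],o['finger_gap']*93,o['ft_force'])
E
```

```text
time_s: 7.05
ee_pos: [378.4, 312.6, 5.9]
orientation: [0.776, 0.631, 0.005, 0.001]
ft_force: [-0.5, 0.9, -0.3]
finger_gap: 0.691
[378.43868756 312.62447982   5.90050637] 64.23499657786243 [-0.51400538  0.91382138 -0.27518884]
```

```bash
python3 -m inch '[{"gripper":5.4,"xyz":[0,0,-0.25],"yaw":0},{"gripper":5.4,"xyz":[0,0,-0.25],"yaw":0},{"gripper":5.4,"xyz":[0,0,-0.25],"yaw":0},{"gripper":5.4,"xyz":[0,0,-0.25],"yaw":0}]' 30
python3 - <<'E'
from h import *
o=observe();print(o['ee_pos'],o['finger_gap']*93,o['ft_force'])
E
```

```text
time_s: 7.38
ee_pos: [378.8, 312.9, 3.9]
orientation: [0.776, 0.631, 0.006, 0.001]
ft_force: [1.4, 0.4, 5.0]
finger_gap: 0.598
[378.76175258 312.8655671    3.87733683] 55.60405014323451 [1.38030763 0.36759765 5.00677032]
```

```bash
python3 -m inch '[{"gripper":4.5,"xyz":[0,0,2],"yaw":0},{"gripper":4.5,"xyz":[0,0,5],"yaw":-7},{"gripper":4.5,"xyz":[0,0,9],"yaw":-14},{"gripper":4.5,"xyz":[0,0,13],"yaw":-21},{"gripper":4.5,"xyz":[2,-3,17],"yaw":-28},{"gripper":4.5,"xyz":[4,-6,19],"yaw":-35},{"gripper":4.5,"xyz":[6.5,-9,20],"yaw":-42},{"gripper":4.5,"xyz":[8.5,-12,20],"yaw":-49},{"gripper":4.5,"xyz":[10.5,-15,20],"yaw":-56},{"gripper":4.5,"xyz":[13,-18,20],"yaw":-63},{"gripper":4.5,"xyz":[15,-21,20],"yaw":-70},{"gripper":4.5,"xyz":[17,-24,20],"yaw":-77}]' 30
python3 - <<'E'
from h import *
o=observe();print(o['ee_pos'],o['finger_gap']*93,o['ft_force'],yaw(o),o['orientation'])
E
```

```text
time_s: 8.38
ee_pos: [549.4, 71.0, 203.5]
orientation: [1.0, 0.008, 0.003, 0.005]
ft_force: [0.9, 1.0, -0.4]
finger_gap: 0.597
[549.4024205   71.01333936 203.53980851] 55.5668856273486 [ 0.88036087  1.01561407 -0.41758882] 0.917737476605341 [0.99995115 0.00799243 0.00346974 0.00466762]
```

```bash
python3 -m inch '[{"gripper":4.5,"xyz":[0.12,-0.15,-2],"yaw":-6.4},{"gripper":4.5,"xyz":[0.12,-0.15,-4],"yaw":-6.4},{"gripper":4.5,"xyz":[0.12,-0.15,-4],"yaw":-6.4},{"gripper":4.5,"xyz":[0.12,-0.15,-4],"yaw":-6.4}]' 30
python3 - <<'E'
from h import *
im,cw=shot('w7')
o=observe();print(o['ee_pos'],o['finger_gap']*93,o['ft_force'],yaw(o),o['orientation'])
E
```

```text
time_s: 8.72
ee_pos: [550.0, 69.5, 162.7]
orientation: [0.999, -0.047, 0.002, 0.005]
ft_force: [0.2, 0.7, 1.1]
finger_gap: 0.6
[550.46206425  69.77945626 164.0781537 ] 55.90142174065008 [0.59639922 0.51514705 0.42311696] -5.405079480812351 [ 0.99887073 -0.04716523  0.00302492  0.00485315]
```

View pics/w7.png

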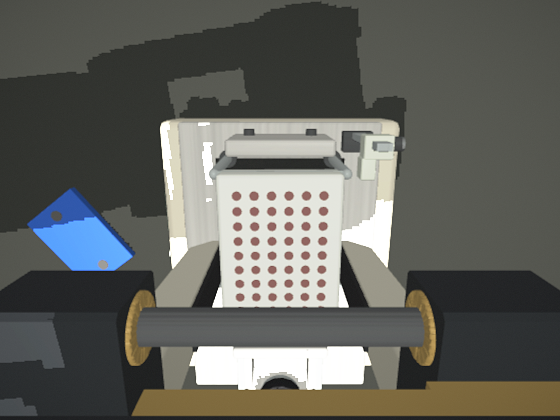

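Run:
```python
from h import *
im,cw=load('w7'); s=np.array([-.094,.9956]) 
yd=np.array([.094,.9956,0])
a=onplane(cw,(280,171),174);
for r in (154,157): print(onplane(cw,(280,r),117)@yd, )
print('tray edge',a@yd,'tcp',np.load('pics/w7.npy')[:3]@yd)
cv2.imwrite('pics/c5.png',cv2.resize(im[115:240,150:410],None,fx=3,fy=3,interpolation=cv2.INTER_CUBIC))
```

```text
165.09353625705847
163.36685339348674
tray edge 165.71095490758555 tcp 120.9055742909658
```

View pics/c5.png

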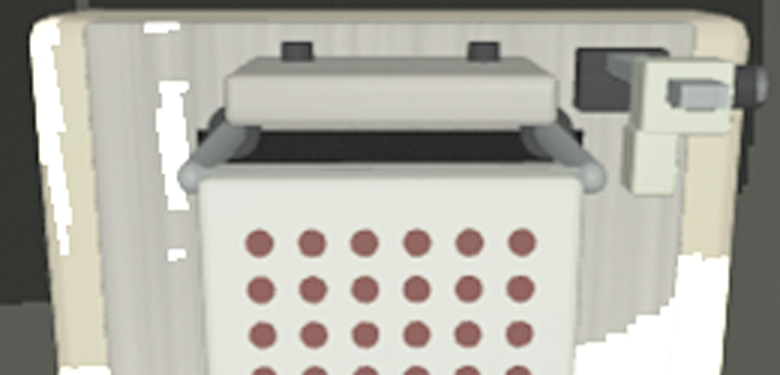

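Run:
```python
from h import *
im,cw=load('w7'); yd=np.array([.094,.9956,0])
print('fence',onplane(cw,(280,156.3),117)@yd,'tray',onplane(cw,(280,175),174)@yd,onplane(cw,(280,169.3),160)@yd)
xd=np.array([.9956,-.094,0])
P=lambda u,v,z: onplane(cw,(150+u/3,115+v/3),z)@xd
print('posts',P(190,178,134),P(592,178,134),'tray',P(203,182,174),P(580,182,174),'tcp',np.load('pics/w7.npy')[:3]@xd,'fence',P(227,118,117),P(553,118,117))
```

```text
fence 163.77042274703732 tray 163.9851260005617 163.92779705883328
posts 507.0382453441862 578.8639794485466 tray 516.0446341252627 569.6098003554232 tcp 541.0132665772231 fence 511.6263072606732 574.0377256184834
```

```bash
python3 -m inch '[{"gripper":4.5,"xyz":[-0.02,-0.17,-1],"yaw":0},{"gripper":4.5,"xyz":[-0.02,-0.17,-3],"yaw":0},{"gripper":4.5,"xyz":[-0.02,-0.17,-5],"yaw":0},{"gripper":4.5,"xyz":[-0.02,-0.17,-7],"yaw":0},{"gripper":4.5,"xyz":[-0.02,-0.17,-8],"yaw":0},{"gripper":4.5,"xyz":[-0.02,-0.17,-8.5],"yaw":0},{"gripper":4.5,"xyz":[-0.02,-0.17,-8.6],"yaw":0},{"gripper":4.5,"xyz":[-0.02,-0.17,-8.6],"yaw":0},{"gripper":4.5,"xyz":[-0.02,-0.17,-8.6],"yaw":0}]' 30
python3 - <<'E'
from h import *
o=observe();print(o['ee_pos'],o['finger_gap']*93,o['ft_force'],yaw(o),o['orientation'])
E
```

```text
time_s: 9.52
ee_pos: [550.8, 68.2, 79.3]
orientation: [0.999, -0.047, 0.004, 0.005]
ft_force: [0.1, 0.1, -1.2]
finger_gap: 0.596
[550.79896548  68.18642887  79.31861118] 55.46429691196407 [ 0.11246106  0.07011821 -1.20715868] -5.391424167466009 [ 0.99887409 -0.04704912  0.00379473  0.00474627]
```

```bash
python3 -m inch '[{"gripper":4.5,"xyz":[-0.02,0,-0.2],"yaw":0},{"gripper":4.5,"xyz":[-0.02,0,-0.35],"yaw":0},{"gripper":4.5,"xyz":[-0.02,0,-0.4],"yaw":0},{"gripper":4.5,"xyz":[-0.02,0,-0.4],"yaw":0}]' 30
python3 - <<'E'
from h import *
o=observe();print(o['ee_pos'],o['finger_gap']*93,o['ft_force'],yaw(o),o['orientation'])
E
```

```text
time_s: 9.85
ee_pos: [551.0, 68.3, 75.9]
orientation: [0.999, -0.047, 0.004, 0.005]
ft_force: [1.5, 1.1, 3.4]
finger_gap: 0.599
[551.00066376  68.30737453  75.9490167 ] 55.75101409510149 [1.49050524 1.11584793 3.41554996] -5.387121545048432 [ 0.9988741  -0.04701334  0.00436053  0.00461024]
```

```bash
python3 -m inch '[{"gripper":7.5,"xyz":[0,0,0],"yaw":0},{"gripper":7.5,"xyz":[0,0,0],"yaw":0},{"gripper":7.5,"xyz":[0,0,0],"yaw":0},{"gripper":7.5,"xyz":[0,0,0.3],"yaw":0},{"gripper":7.5,"xyz":[0,0,2],"yaw":0},{"gripper":7.5,"xyz":[0,0,5],"yaw":0},{"gripper":7.5,"xyz":[0,0,9],"yaw":0},{"gripper":7.5,"xyz":[0,0,12],"yaw":0},{"gripper":7.5,"xyz":[0,0,12],"yaw":0},{"gripper":7.5,"xyz":[0,0,12],"yaw":0}]'
python3 - <<'E'
from h import *
im,cw=shot('w8')
o=observe();print(o['ee_pos'],o['ft_force'],yaw(o),o['orientation'])
E
```

```text
time_s: 10.68
ee_pos: [551.6, 68.3, 197.8]
orientation: [0.999, -0.047, 0.006, 0.004]
ft_force: [-0.1, -0.8, -1.0]
finger_gap: 0.806
[550.98752004  68.25989723 195.96786939] [0.82227092 0.18761944 0.01837479] -5.394064687788538 [ 0.99887046 -0.04707453  0.00455165  0.00459111]
```

View pics/w8.png

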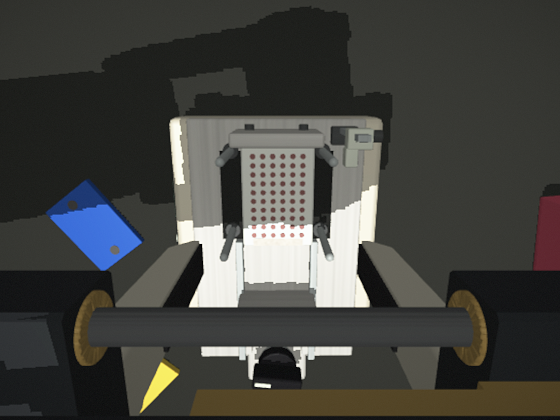

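```bash
python3 -m inch '[{"gripper":9.3,"xyz":[0,-3,2],"yaw":7},{"gripper":9.3,"xyz":[0,-7,2],"yaw":14},{"gripper":9.3,"xyz":[0,-10,2],"yaw":21},{"gripper":9.3,"xyz":[0,-13,2],"yaw":28},{"gripper":9.3,"xyz":[0,-16,2],"yaw":35},{"gripper":9.3,"xyz":[0,-20,2],"yaw":42},{"gripper":9.3,"xyz":[0,-23,2],"yaw":49},{"gripper":9.3,"xyz":[0,-26,2],"yaw":56},{"gripper":9.3,"xyz":[0,-29,2],"yaw":63},{"gripper":9.3,"xyz":[0,-32,2],"yaw":70},{"gripper":9.3,"xyz":[0,-33.7,2],"yaw":77},{"gripper":9.3,"xyz":[0,-33.7,2],"yaw":84}]'
python3 - <<'E'
from h import *
im,cw=shot('w9')
o=observe();print(o['ee_pos'],o['ft_force'],yaw(o),o['orientation'])
E
```

```text
time_s: 11.73
ee_pos: [550.1, -271.6, 213.5]
orientation: [0.773, 0.635, 0.006, -0.001]
ft_force: [0.1, -0.3, 0.9]
finger_gap: 1.002
[ 550.1978417  -270.20547256  213.57144246] [-0.17120393  0.99722904  0.59537947] 79.38985569248747 [ 0.76945188  0.63867726  0.00580645 -0.00120311]
```

View pics/w9.png

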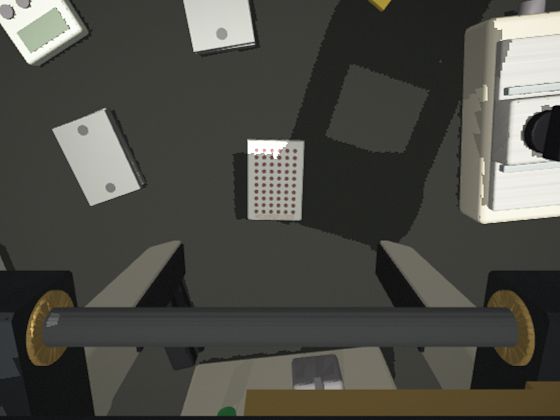

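Run:
```python
from h import *
im,cw=load('w9'); rect(im,cw,(225,125,320,235),14,(110,110,110))
for z in (0,50,100): print(z,onplane(cw,(280,352),z).round(),onplane(cw,(318,357),z).round())
print('pile2');rect(im,cw,(40,95,150,215),16,(110,110,110))
s=cam('scene')
for z in (80,100,120): print(onplane(s,(135,298),z).round(),onplane(s,(195,298),z).round(), onplane(s,(197,390),0).round())
```

```text
px rect ((275.0, 179.0), (80.0, 56.0), 90.0)
centre [ 553.5 -275.2] size 82.2 55.7 long-axis deg -11.7 short-axis deg 78.3
0 [ 763. -311.    0.] [ 779. -268.    0.]
50 [ 726. -305.   50.] [ 740. -267.   50.]
100 [ 689. -298.  100.] [ 701. -266.  100.]
pile2
px rect ((97.49993133544922, 157.51336669921875), (92.31121826171875, 57.26404571533203), 63.74134063720703)
centre [ 497.7 -442. ] size 82.8 59.9 long-axis deg 9.2 short-axis deg -80.8
[ 724. -325.   80.] [ 734. -201.   80.] [ 896. -196.    0.]
[ 742. -319.  100.] [ 751. -198.  100.] [ 896. -196.    0.]
[ 760. -313.  120.] [ 769. -195.  120.] [ 896. -196.    0.]
```

```bash
python3 -m inch '[{"gripper":9.3,"xyz":[0.47,-0.58,-3],"yaw":-1},{"gripper":9.3,"xyz":[0.47,-0.58,-7],"yaw":-1},{"gripper":9.3,"xyz":[0.47,-0.58,-11],"yaw":-1},{"gripper":9.3,"xyz":[0.47,-0.58,-15],"yaw":-1},{"gripper":9.3,"xyz":[0.47,-0.58,-18.5],"yaw":-1},{"gripper":9.3,"xyz":[0.47,-0.58,-20.5],"yaw":-1},{"gripper":9.3,"xyz":[0.47,-0.58,-21],"yaw":-1},{"gripper":9.3,"xyz":[0.47,-0.58,-21],"yaw":-1}]' 30
python3 - <<'E'
from h import *
o=observe();print(o['ee_pos'],o['ft_force'],yaw(o),o['orientation'])
E
```

```text
time_s: 12.45
ee_pos: [554.1, -275.1, 1.6]
orientation: [0.776, 0.631, 0.005, -0.002]
ft_force: [-0.3, 1.0, -0.3]
finger_gap: 1.0
[ 554.10255421 -275.13460918    1.64941638] [-0.30930672  1.01176716 -0.29739506] 78.23764746697384 [ 0.77583143  0.63091429  0.00519684 -0.00239606]
```

```bash
python3 -m inch '[{"gripper":7,"xyz":[0.05,0,0.15],"yaw":0},{"gripper":4.5,"xyz":[0.05,0,0.15],"yaw":0},{"gripper":4.5,"xyz":[0.05,0,0.15],"yaw":0},{"gripper":4.5,"xyz":[0.05,0,0.15],"yaw":0},{"gripper":4.5,"xyz":[0.05,0,0.15],"yaw":0},{"gripper":4.5,"xyz":[0.05,0,0.15],"yaw":0},{"gripper":4.5,"xyz":[0.05,0,0.15],"yaw":0}]' 30
python3 - <<'E'
from h import *
o=observe();print(o['ee_pos'],o['finger_gap']*93,o['ft_force'],yaw(o),o['orientation'])
E
```

```text
time_s: 13.03
ee_pos: [554.6, -275.1, 3.2]
orientation: [0.776, 0.631, 0.005, -0.002]
ft_force: [-0.1, 1.2, -0.1]
finger_gap: 0.598
[ 554.57809317 -275.12650542    3.20168361] 55.636341641504714 [-0.13154106  1.19446572 -0.05418402] 78.22294918405258 [ 0.77591238  0.63081459  0.00522132 -0.00237957]
```

```bash
python3 -m inch '[{"gripper":4.5,"xyz":[0,0,2],"yaw":0},{"gripper":4.5,"xyz":[0,0,6],"yaw":-7},{"gripper":4.5,"xyz":[0,0,10],"yaw":-14},{"gripper":4.5,"xyz":[0,3,14],"yaw":-21},{"gripper":4.5,"xyz":[0,7,17],"yaw":-28},{"gripper":4.5,"xyz":[0,11,18],"yaw":-35},{"gripper":4.5,"xyz":[0,15,18],"yaw":-42},{"gripper":4.5,"xyz":[0,19,18],"yaw":-49},{"gripper":4.5,"xyz":[0,23,18],"yaw":-56},{"gripper":4.5,"xyz":[-0.2,27,18],"yaw":-63},{"gripper":4.5,"xyz":[-0.3,31,18],"yaw":-70},{"gripper":4.5,"xyz":[-0.36,34.3,18],"yaw":-77}]' 30
python3 - <<'E'
from h import *
o=observe();print(o['ee_pos'],o['finger_gap']*93,o['ft_force'],yaw(o),o['orientation'])
E
```

```text
time_s: 14.03
ee_pos: [551.0, 53.1, 183.4]
orientation: [1.0, 0.03, 0.006, 0.001]
ft_force: [0.6, -0.9, -0.9]
finger_gap: 0.6
[551.04786805  53.14619424 183.4324776 ] 55.76425993470973 [ 0.55804118 -0.86211685 -0.920861  ] 3.391288159511502 [0.99954453 0.02958147 0.00584017 0.00125086]
```

```bash
python3 -m inch '[{"gripper":4.5,"xyz":[0,1,0],"yaw":-5},{"gripper":4.5,"xyz":[0,1.52,-0.5],"yaw":-8.8},{"gripper":4.5,"xyz":[0,1.52,-1.5],"yaw":-8.8},{"gripper":4.5,"xyz":[0,1.52,-1.5],"yaw":-8.8},{"gripper":4.5,"xyz":[0,1.52,-1.5],"yaw":-8.8}]' 30
python3 - <<'E'
from h import *
im,cw=shot('w10')
o=observe();print(o['ee_pos'],o['finger_gap']*93,o['ft_force'],yaw(o),o['orientation'])
cv2.imwrite('pics/c6.png',cv2.resize(cv2.imread('pics/w10.png')[115:240,150:410],None,fx=3,fy=3,interpolation=cv2.INTER_CUBIC))
E
```

```text
time_s: 14.45
ee_pos: [550.7, 67.8, 167.6]
orientation: [0.999, -0.046, 0.005, 0.002]
ft_force: [-0.4, 0.5, -0.9]
finger_gap: 0.598
[550.94689843  67.65033051 168.15950533] 55.462951575996506 [0.57756755 0.54542259 0.55852011] -5.336627928740818 [ 0.99889904 -0.04656179  0.00542732  0.00180354]
```

View pics/c6.png

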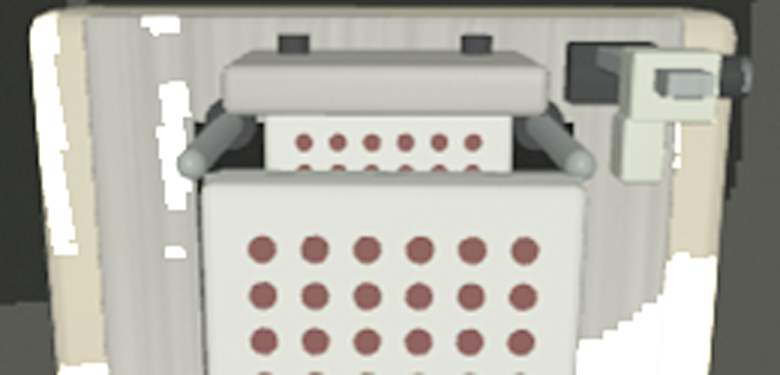

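Run:
```python
from h import *
im,cw=load('w10'); yd=np.array([.094,.9956,0])
P=lambda u,v,z: onplane(cw,(150+u/3,115+v/3),z)
print('fence',P(385,114,117)@yd,'tray',P(385,186,179)@yd,P(385,172,165)@yd, 'tray1 far edge hidden')
xd=np.array([.9956,-.094,0])
print('posts',P(190,162,134)@xd,P(580,162,134)@xd,'tray',P(205,190,179)@xd,P(585,190,179)@xd,'tcp',np.load('pics/w10.npy')[:3]@xd,'fence',P(223,105,117)@xd,P(547,105,117)@xd,'tray1',P(265,120,86)@xd,P(511,120,86)@xd)
```

```text
fence 163.63706424637311 tray 161.35395153638612 160.83372921701928 tray1 far edge hidden
posts 507.3233970536128 578.5452824389255 tray 517.0262691244836 571.1729145573898 tcp 541.9216983031297 fence 511.33363272564173 574.6690683892684 tray1 516.2513680707067 571.410816427448
```

```bash
python3 -m inch '[{"gripper":4.5,"xyz":[0,0.13,-1],"yaw":0},{"gripper":4.5,"xyz":[0,0.13,-3],"yaw":0},{"gripper":4.5,"xyz":[0,0.13,-5],"yaw":0},{"gripper":4.5,"xyz":[0,0.13,-6.5],"yaw":0},{"gripper":4.5,"xyz":[0,0.13,-7.3],"yaw":0},{"gripper":4.5,"xyz":[0,0.13,-7.6],"yaw":0},{"gripper":4.5,"xyz":[0,0.13,-7.6],"yaw":0},{"gripper":4.5,"xyz":[0,0.13,-7.6],"yaw":0}]' 30
python3 - <<'E'
from h import *
o=observe();print(o['ee_pos'],o['finger_gap']*93,o['ft_force'],yaw(o),o['orientation'])
E
```

```text
time_s: 15.17
ee_pos: [551.3, 68.8, 92.9]
orientation: [0.999, -0.047, 0.006, 0.002]
ft_force: [1.0, 1.3, -0.4]
finger_gap: 0.6
[551.32191613  68.82686399  92.91810028] 55.822384925446805 [ 0.96398981  1.29752209 -0.37451633] -5.335061114877607 [ 0.99889738 -0.04654825  0.00584945  0.00175156]
```

```bash
python3 -m inch '[{"gripper":4.5,"xyz":[-0.03,0,-0.2],"yaw":0},{"gripper":4.5,"xyz":[-0.03,0,-0.4],"yaw":0},{"gripper":4.5,"xyz":[-0.03,0,-0.43],"yaw":0},{"gripper":4.5,"xyz":[-0.03,0,-0.43],"yaw":0}]' 30
python3 - <<'E'
from h import *
o=observe();print(o['ee_pos'],o['finger_gap']*93,o['ft_force'],yaw(o),o['orientation'])
E
```

```text
time_s: 15.5
ee_pos: [551.4, 68.8, 89.2]
orientation: [0.999, -0.047, 0.006, 0.002]
ft_force: [1.4, -1.0, 3.4]
finger_gap: 0.599
[551.36539696  68.8081671   89.22234329] 55.67691853154103 [ 1.39657284 -1.04674917  3.41466981] -5.3346571878613815 [ 0.99889435 -0.04654498  0.00637867  0.00171686]
```

```bash
python3 -m inch '[{"gripper":7.5,"xyz":[0,0,0],"yaw":0},{"gripper":7.5,"xyz":[0,0,0],"yaw":0},{"gripper":7.5,"xyz":[0,0,0],"yaw":0},{"gripper":7.5,"xyz":[0,0,0.3],"yaw":0},{"gripper":7.5,"xyz":[0,0,2],"yaw":0},{"gripper":7.5,"xyz":[0,0,5],"yaw":0},{"gripper":7.5,"xyz":[0,0,9],"yaw":0},{"gripper":7.5,"xyz":[0,0,11],"yaw":0},{"gripper":7.5,"xyz":[0,0,11],"yaw":0},{"gripper":7.5,"xyz":[0,0,11],"yaw":0}]'
python3 - <<'E'
from h import *
im,cw=shot('w11')
o=observe();print(o['ee_pos'],o['ft_force'],yaw(o),o['orientation'])
cv2.imwrite('pics/c7.png',cv2.resize(cv2.imread('pics/w11.png')[100:280,170:400],None,fx=3,fy=3,interpolation=cv2.INTER_CUBIC))
E
```

```text
time_s: 16.33
ee_pos: [551.7, 68.9, 200.4]
orientation: [0.999, -0.047, 0.007, 0.002]
ft_force: [-0.6, -0.3, -0.9]
finger_gap: 0.804
[551.22552731  68.83185487 198.8370895 ] [-0.17839072  0.01385829 -0.63774049] -5.332404180800474 [ 0.99889588 -0.04652522  0.006285    0.00171056]
```

View pics/c7.png

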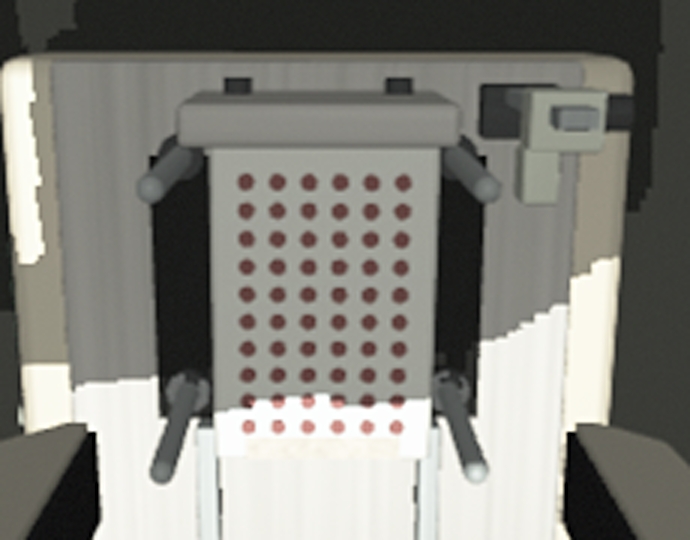

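Run:
```python
from h import *
s=capture('scene');save(s,'scene2');d=capture('side');save(d,'side2')
for n,c in (('scene2','scene'),('side2','side')):
    cw=cam(c);im=cv2.imread(f'pics/{n}.png')
    for z in (54,59,64,72): print(c,z,proj(cw,[597,102.5,72+z]))
    u,v=proj(cw,[597,102.5,131]).astype(int)
    cv2.imwrite(f'pics/c8{c}.png',cv2.resize(im[v-30:v+40,u-50:u+50],None,fx=7,fy=7,interpolation=cv2.INTER_CUBIC)); print(u-50,v-30)
```

```text
scene 54 [328.30625475 231.86721181]
scene 59 [328.48180931 230.23091945]
scene 64 [328.65838906 228.58507161]
scene 72 [328.94307157 225.93162976]
278 200
side 54 [228.35686517 194.04838905]
side 59 [228.22784794 192.42208838]
side 64 [228.09831165 190.78924477]
side 72 [227.88996608 188.16298682]
178 162
```

View pics/c8scene.png

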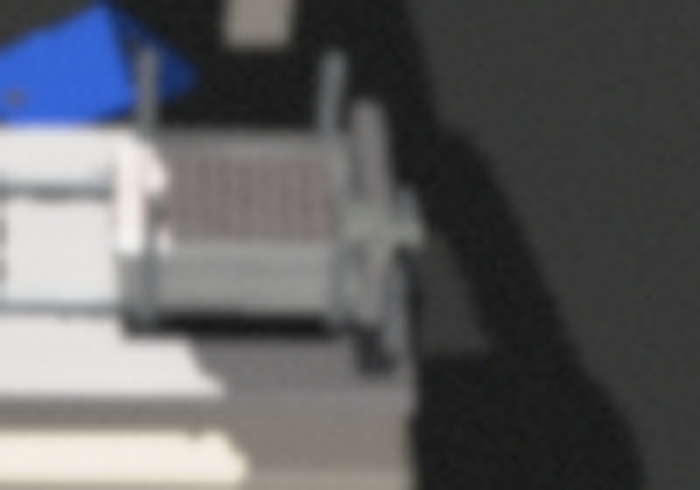

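View pics/c8side.png

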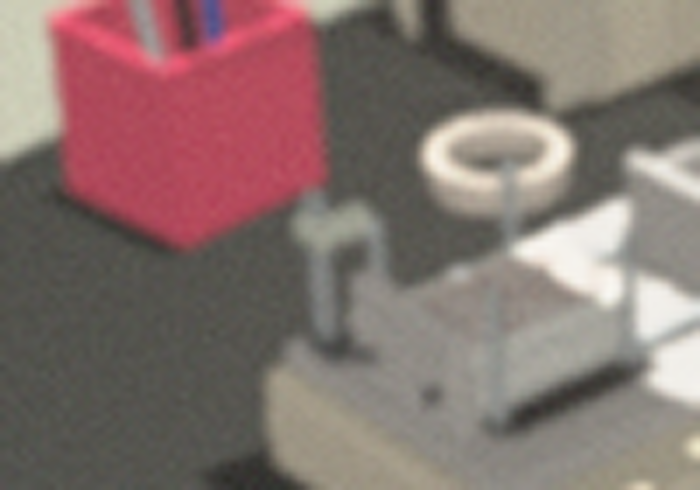

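```bash
python3 -m inch '[{"gripper":7.5,"xyz":[-4,0,-1],"yaw":0},{"gripper":7.5,"xyz":[-8,0,-3],"yaw":0},{"gripper":7.5,"xyz":[-11,0,-4],"yaw":0},{"gripper":7.5,"xyz":[-11,0,-4],"yaw":0},{"gripper":7.5,"xyz":[-11,0,-4],"yaw":0},{"gripper":7.5,"xyz":[-11,0,-4],"yaw":0}]'
python3 - <<'E'
from h import *
im,cw=shot('w12')
print(proj(cw,[597,102.5,131]))
u,v=proj(cw,[597,102.5,131]).astype(int)
s=cv2.imread('pics/w12.png'); u0=max(u-80,0);v0=max(v-60,0);print(u0,v0)
cv2.imwrite('pics/c9.png',cv2.resize(s[v0:v0+130,u0:u0+130],None,fx=4.5,fy=4.5,interpolation=cv2.INTER_CUBIC))
E
```

```text
time_s: 16.98
ee_pos: [441.1, 68.8, 157.7]
orientation: [0.999, -0.047, 0.005, 0.002]
ft_force: [0.8, 0.2, 0.2]
finger_gap: 0.808
[565.08540979 151.58466314]
485 91
```

View pics/c9.png

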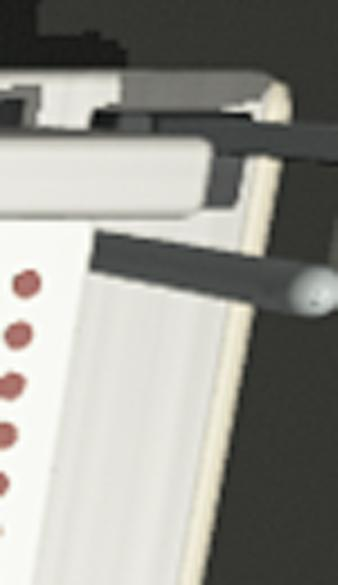

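View pics/w12.png

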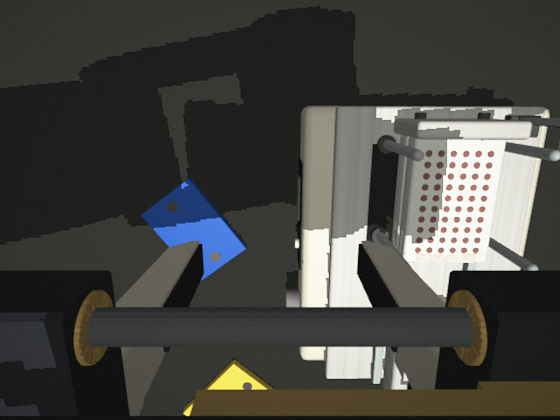

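```bash
python3 -m inch '[{"gripper":7.5,"xyz":[4,0,0],"yaw":0},{"gripper":7.5,"xyz":[4,0,0],"yaw":0},{"gripper":7.5,"xyz":[4,0,0],"yaw":0}]'
python3 - <<'E'
from h import *
im,cw=shot('w13')
s=cv2.imread('pics/w13.png'); 
cv2.imwrite('pics/c9.png',cv2.resize(s[95:195,440:560],None,fx=6,fy=6,interpolation=cv2.INTER_CUBIC))
E
python3 -m inch '[{"gripper":7.5,"xyz":[4,0,1],"yaw":0},{"gripper":7.5,"xyz":[8,0,3],"yaw":0},{"gripper":7.5,"xyz":[12,0,3],"yaw":0},{"gripper":7.5,"xyz":[16,0,3],"yaw":0},{"gripper":7.5,"xyz":[20,0,1],"yaw":0},{"gripper":7.5,"xyz":[23,0,0],"yaw":0},{"gripper":7.5,"xyz":[23,0,0],"yaw":0},{"gripper":7.5,"xyz":[23,0,0],"yaw":0},{"gripper":7.5,"xyz":[23,0,0],"yaw":0}]'
python3 - <<'E'
from h import *
im,cw=shot('w14'); print(proj(cw,[597,102.5,131]))
u,v=proj(cw,[597,102.5,131]).astype(int)
s=cv2.imread('pics/w14.png'); u0=max(u-60,0);v0=max(v-50,0);print(u0,v0)
cv2.imwrite('pics/c10.png',cv2.resize(s[v0:v0+100,u0:u0+120],None,fx=6,fy=6,interpolation=cv2.INTER_CUBIC))
E
```

```text
time_s: 17.28
ee_pos: [483.1, 68.7, 156.7]
orientation: [0.999, -0.047, 0.004, 0.002]
ft_force: [-0.1, -0.1, -0.4]
finger_gap: 0.807
time_s: 18.08
ee_pos: [711.9, 68.7, 157.8]
orientation: [0.999, -0.047, 0.005, 0.002]
ft_force: [0.3, 0.7, 0.4]
finger_gap: 0.804
[ 58.00002824 198.88280111]
0 148
```

View pics/c9.png

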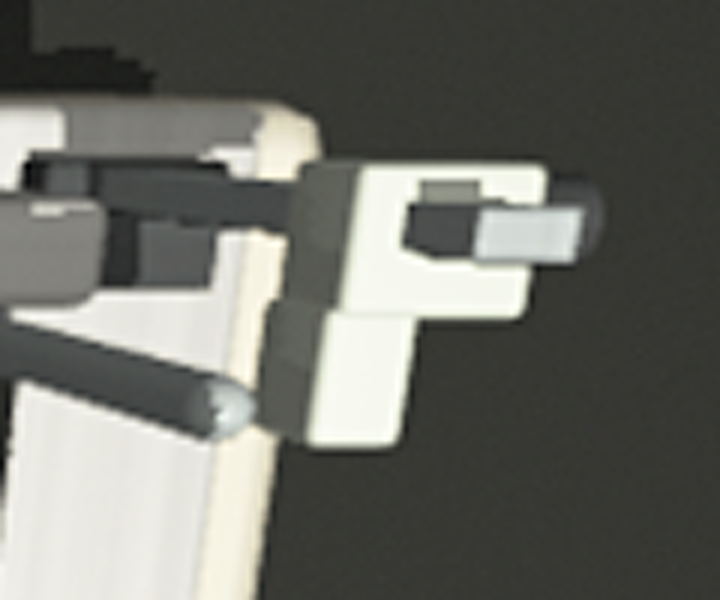

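View pics/c10.png

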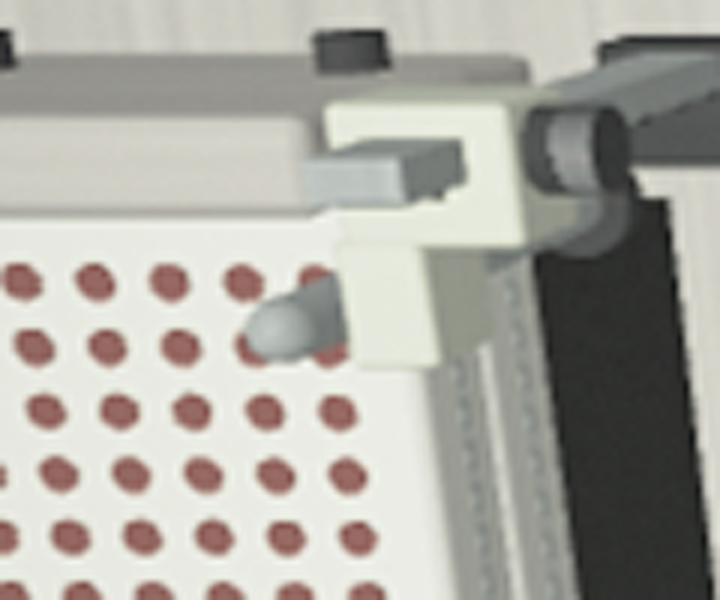

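View pics/w14.png

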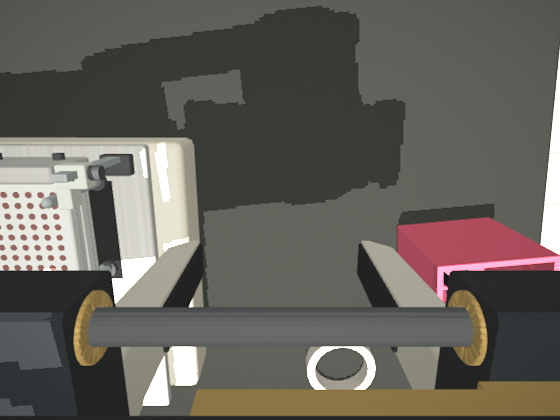

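```bash
cat > tri.py <<'E'
from h import *
def tri(rs):
    A=np.zeros((3,3));b=np.zeros(3)
    for o,d in rs:
        d=d/np.linalg.norm(d);M=np.eye(3)-np.outer(d,d);A+=M;b+=M@o
    p=np.linalg.solve(A,b); return p,[np.linalg.norm((np.eye(3)-np.outer(d,d)/(d@d))@(p-o)) for o,d in rs]
E
python3 - <<'E'
from tri import *
_,a=load('w13');_,b=load('w14')
A=lambda u,v:ray(a,(440+u/6-.4,95+v/6-.4)); B=lambda u,v:ray(b,(u/6-.4,148+v/6-.4))
for n,p,q in [('flag BL top',(307,443),(360,365)),('flag BR top',(398,446),(438,367)),('flag TL',(330,313),(342,245)),('collar BR',(525,318),(522,246)),('rule BL',(472,262),(308,203)),('rule BR',(578,262),(405,205)),('rule TL',(478,208),(313,157)),('post',(230,407),(277,330))]:
    r=tri([A(*p),B(*q)]); print(n,r[0].round(1),np.round(r[1],2))
im=cv2.imread('pics/w13.png'); cv2.imwrite('pics/c11.png',cv2.resize(im[115:265,350:500],None,fx=4,fy=4))
im=cv2.imread('pics/w14.png'); cv2.imwrite('pics/c12.png',cv2.resize(im[150:270,0:150],None,fx=4,fy=4))
E
```

```text
flag BL top [598.   97.8 133.4] [0.05 0.05]
flag BR top [605.4  97.  134.3] [0.03 0.03]
flag TL [599.3 108.8 133.5] [0.18 0.18]
collar BR [615.4 107.2 134.4] [0.03 0.03]
rule BL [604.2 114.  144.3] [0.17 0.17]
rule BR [612.3 113.2 144.8] [0.12 0.12]
rule TL [605.  117.9 143.4] [0.09 0.09]
post [591.3 101.5 133.1] [0.03 0.03]
```

View pics/c11.png

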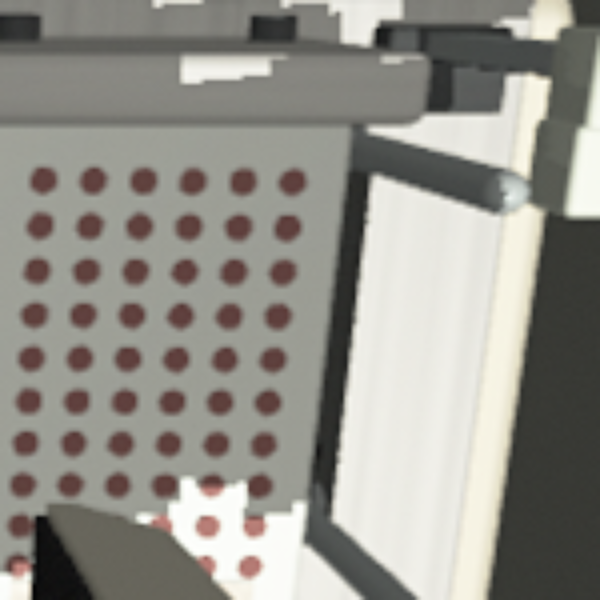

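View pics/c12.png

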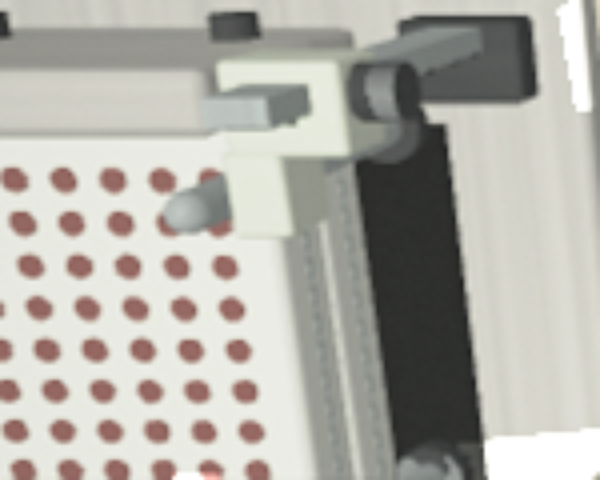

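Run:
```python
from tri import *
_,a=load('w13');_,b=load('w14')
A=lambda u,v:ray(a,(440+u/6-.4,95+v/6-.4)); B=lambda u,v:ray(b,(u/6-.4,148+v/6-.4))
C=lambda u,v:ray(a,(350+u/4-.4,115+v/4-.4)); D=lambda u,v:ray(b,(u/4-.4,150+v/4-.4))
for n,p,q in [('w r3c6',(283,272),(225,267)),('r4c6',(278,316),(232,309)),('r3c5',(234,272),(177,267)),('r5c6',(273,359),(238,350)),('r6c6',(268,402),(245,391))]:
    r=tri([C(*p),D(*q)]); print(n,r[0].round(1),np.round(r[1],2))
# vertical-line heights
def zline(r,xy):
    o,d=r; t=((np.array(xy)-o[:2])@d[:2])/(d[:2]@d[:2]); return (o+t*d)[2], np.linalg.norm((o+t*d)[:2]-xy)
print('flag BL bottom',zline(A(258,428),[598,97.8]),zline(A(307,443),[598,97.8]))
print('flag BR bottom',zline(B(488,340),[605.4,97]),zline(B(438,367),[605.4,97]))
```

```text
w r3c6 [573.7  85.6 100.7] [0.08 0.08]
r4c6 [573.   78.6 100.6] [0.08 0.08]
r3c5 [566.2  86.3 100.6] [0.08 0.08]
r5c6 [572.2  71.7 100.6] [0.07 0.07]
r6c6 [571.5  64.7 100.5] [0.07 0.07]
flag BL bottom (np.float64(125.47222993338679), np.float64(0.04639787392459972)) (np.float64(133.40104176178548), np.float64(0.03203398272688721))
flag BR bottom (np.float64(125.42756638664568), np.float64(0.17172059334934708)) (np.float64(134.2135769719331), np.float64(0.06818109792559864))
```

Run:
```python
from h import *
s=cv2.imread('pics/w13.png'); 
cv2.imwrite('pics/c13.png',cv2.resize(s[110:180,475:550],None,fx=10,fy=8.5,interpolation=cv2.INTER_NEAREST))
```

```text
(no output)
```

View pics/c13.png

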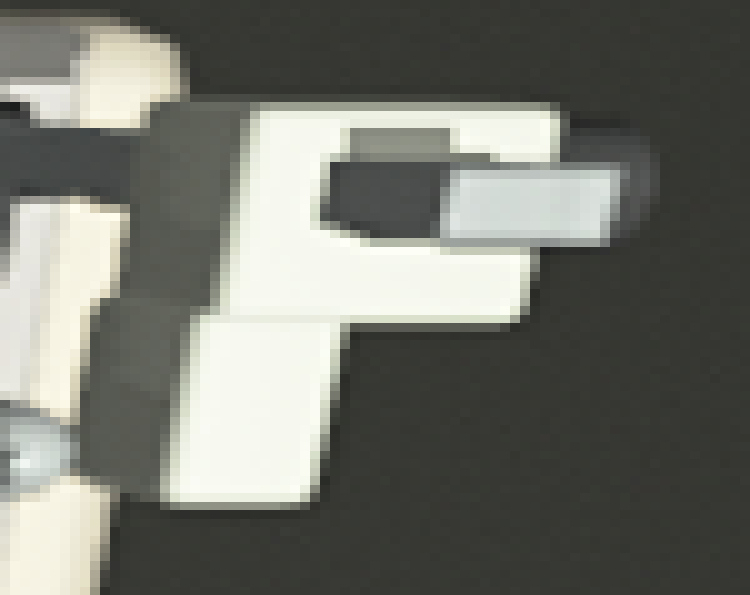

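Run:
```python
from h import *
print(observe()['ee_pos'])
s=capture('scene');save(s,'scene3');d=capture('side');save(d,'side3')
ims=[]
for n,c in (('scene3','scene'),('side3','side')):
    cw=cam(c);im=cv2.imread(f'pics/{n}.png')
    for p in ([607,114,144],[607,114,72],[602,103,133.4],[602,103,122.4]): print(c,p,proj(cw,p).round(1))
    u,v=proj(cw,[597,102.5,131]).astype(int); print(u-25,v-25)
    ims.append(cv2.resize(im[v-25:v+30,u-25:u+25],None,fx=8,fy=8,interpolation=cv2.INTER_CUBIC))
cv2.imwrite('pics/c14.png',np.hstack(ims))
```

```text
[711.80851533  68.79148839 158.61425805]
scene [607, 114, 144] [334.7 228.5]
scene [607, 114, 72] [332.  251.6]
scene [602, 103, 133.4] [329.2 230.8]
scene [602, 103, 122.4] [328.8 234.4]
303 205
side [607, 114, 144] [222.1 188.5]
side [607, 114, 72] [224.1 211.6]
side [602, 103, 133.4] [226.8 191.1]
side [602, 103, 122.4] [227.1 194.7]
203 167
```

View pics/c14.png

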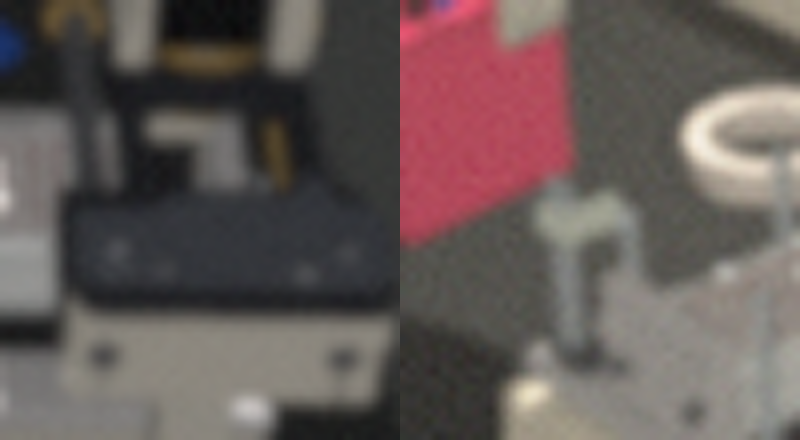

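```bash
python3 -m inch '[{"gripper":2,"xyz":[-1,-2,0],"yaw":0},{"gripper":2,"xyz":[-2,-4.4,0],"yaw":0},{"gripper":2,"xyz":[-3.5,-4.4,0],"yaw":0},{"gripper":2,"xyz":[-3.5,-4.4,-2],"yaw":0},{"gripper":2,"xyz":[-3.5,-4.4,-4],"yaw":0},{"gripper":2,"xyz":[-3.5,-4.4,-6],"yaw":0},{"gripper":2,"xyz":[-3.5,-4.4,-7],"yaw":0},{"gripper":2,"xyz":[-3.5,-4.4,-7],"yaw":0},{"gripper":2,"xyz":[-3.5,-4.4,-7],"yaw":0},{"gripper":2,"xyz":[-3.5,-4.4,-7],"yaw":0}]'
python3 - <<'E'
from h import *
im,cw=shot('w15'); print(observe()['ee_pos'],proj(cw,[602,103,131]))
E
python3 -m inch '[{"gripper":2,"xyz":[-1,0,0],"yaw":0},{"gripper":2,"xyz":[-3,0,0],"yaw":0},{"gripper":2,"xyz":[-4,0,0],"yaw":0},{"gripper":2,"xyz":[-4,0,0],"yaw":0},{"gripper":2,"xyz":[-4,0,0],"yaw":0},{"gripper":2,"xyz":[-4,0,0],"yaw":0}]'
python3 - <<'E'
from h import *
im,cw=shot('w16'); print(observe()['ee_pos'],proj(cw,[602,103,131]))
a=cv2.imread('pics/w15.png');b=cv2.imread('pics/w16.png')
cv2.imwrite('pics/c15.png',cv2.resize(a[0:130,0:160],None,fx=4.5,fy=4.5,interpolation=cv2.INTER_CUBIC))
cv2.imwrite('pics/c16.png',cv2.resize(b[0:130,90:250],None,fx=4.5,fy=4.5,interpolation=cv2.INTER_CUBIC))
E
```

```text
time_s: 19.07
ee_pos: [677.3, 24.9, 91.0]
orientation: [0.999, -0.047, 0.007, 0.002]
ft_force: [0.0, -0.0, 0.8]
finger_gap: 0.219
[677.38063671  24.87445307  90.96291841] [ 26.77833502 108.49768808]
time_s: 19.62
ee_pos: [637.9, 24.9, 91.5]
orientation: [0.999, -0.047, 0.007, 0.002]
ft_force: [-0.5, 0.5, 0.8]
finger_gap: 0.217
[637.90550615  24.86634794  91.23763113] [146.16601918  96.91433764]
```

View pics/c15.png

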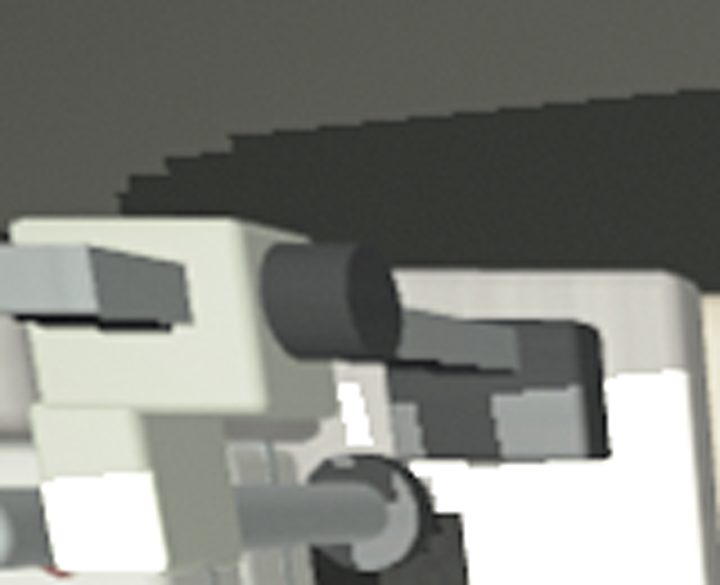

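View pics/c16.png

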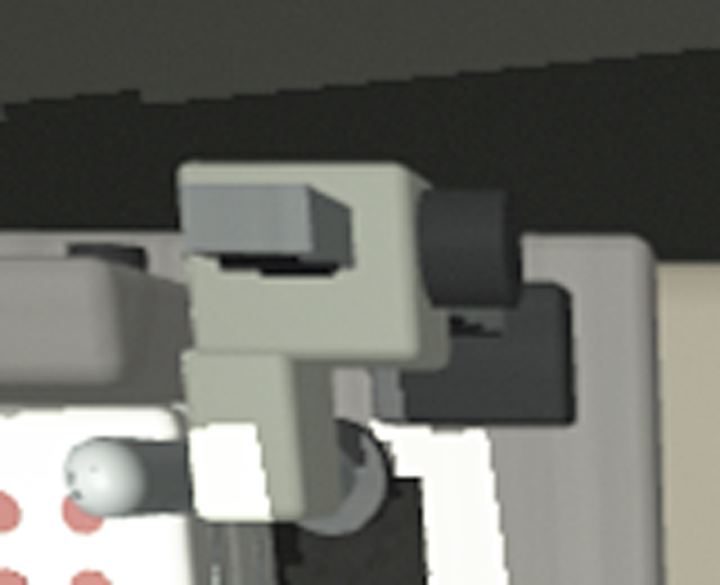

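Run:
```python
from tri import *
_,a=load('w15');_,b=load('w16')
A=lambda u,v:ray(a,(u/4.5-.4,v/4.5-.4)); B=lambda u,v:ray(b,(90+u/4.5-.4,v/4.5-.4))
for n,p,q in [('flag FR top',(165,571),(302,520)),('flag FL top',(57,571),(192,518)),('flag BR top',(140,410),(288,354)),('flag FR bottom',(240,556),(343,510)),('flag BR bot',(215,410),(332,360)),('rule FR',(96,312),(311,252)),('rule BR',(90,245),(306,185)),('collar FR top',(268,412),(418,360)),('collar bot',(335,408),(448,367)),('collar BR top',(235,222),(400,162)),('knob?',(0,0),(0,0))]:
    r=tri([A(*p),B(*q)]); print(n,r[0].round(1),np.round(r[1],2))
a=cv2.imread('pics/w15.png');b=cv2.imread('pics/w16.png')
cv2.imwrite('pics/c17.png',np.hstack([cv2.resize(a[80:135,0:60],None,fx=6.5,fy=9,interpolation=cv2.INTER_NEAREST),cv2.resize(b[70:125,125:185],None,fx=6.5,fy=9,interpolation=cv2.INTER_NEAREST)]))
```

```text
flag FR top [605.2  97.  133.6] [0.05 0.05]
flag FL top [597.2  97.8 133.2] [0.02 0.02]
flag BR top [606.2 108.2 133.2] [0.08 0.08]
flag FR bottom [605.8  97.5 125. ] [0.12 0.12]
flag BR bot [607.1 108.3 125.8] [0.02 0.02]
rule FR [612.2 113.2 144.8] [0.01 0.01]
rule BR [612.4 117.2 143.9] [0.01 0.01]
collar FR top [615.3 107.1 133.6] [0.06 0.06]
collar bot [615.4 107.4 124.5] [0.33 0.33]
collar BR top [616.2 119.8 133.7] [0.14 0.14]
knob? [565.6 151.2  73.3] [1.68 1.68]
```

View pics/c17.png

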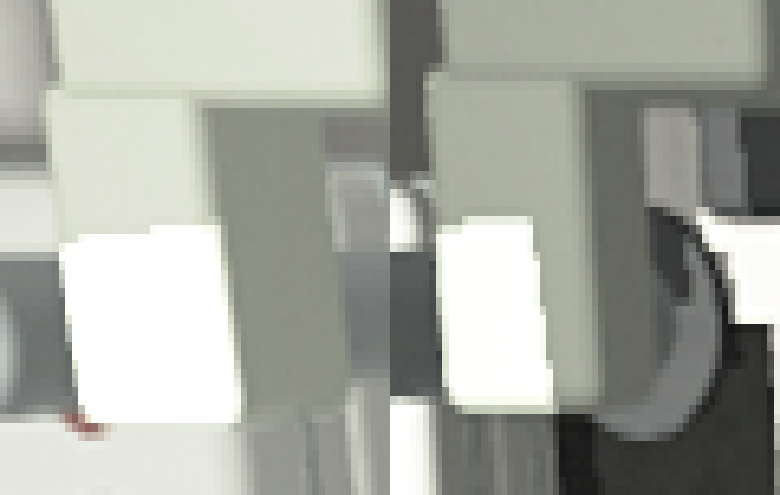

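```bash
python3 -m inch '[{"gripper":2,"xyz":[0,0,4],"yaw":0},{"gripper":2,"xyz":[0,0,8],"yaw":7},{"gripper":2,"xyz":[-2,-3,12],"yaw":14},{"gripper":9.3,"xyz":[-5,-6,12],"yaw":21},{"gripper":9.3,"xyz":[-7,-9,12],"yaw":28},{"gripper":9.3,"xyz":[-10,-12,12],"yaw":35},{"gripper":9.3,"xyz":[-12,-15,12],"yaw":42},{"gripper":9.3,"xyz":[-15,-18,12],"yaw":49},{"gripper":9.3,"xyz":[-17,-21,12],"yaw":56},{"gripper":9.3,"xyz":[-20,-24,12],"yaw":63},{"gripper":9.3,"xyz":[-22,-27,12],"yaw":70},{"gripper":9.3,"xyz":[-25,-31,12],"yaw":77}]'; python3 -m inch '[{"gripper":9.3,"xyz":[-0.1,-1,0],"yaw":4},{"gripper":9.3,"xyz":[-0.1,-1,0],"yaw":4},{"gripper":9.3,"xyz":[-0.1,-1,0],"yaw":4}]'
python3 - <<'E'
from h import *
im,cw=shot('w17'); print(observe()['ee_pos'],yaw(),observe()['orientation'])
E
```

```text
time_s: 20.67
ee_pos: [401.8, -267.1, 211.7]
orientation: [0.828, 0.561, 0.007, -0.002]
ft_force: [-0.1, 0.0, 0.6]
finger_gap: 0.81
time_s: 20.92
ee_pos: [400.9, -277.6, 211.7]
orientation: [0.809, 0.588, 0.007, -0.003]
ft_force: [0.7, 0.2, -0.4]
finger_gap: 0.989
[ 401.17903022 -276.94528946  211.63827823] 72.13260332342473 [ 0.80832179  0.5886955   0.00675203 -0.00281056]
```

View pics/w17.png

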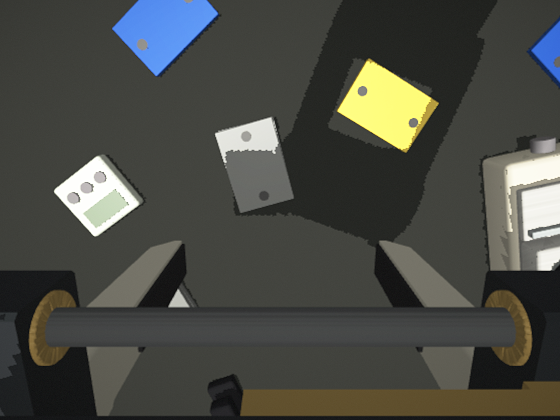

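Run:
```python
from h import *
a,cw=load('w17'); cv2.imwrite('pics/c18.png',cv2.resize(a[105:225,200:310],None,fx=5,fy=5,interpolation=cv2.INTER_CUBIC))
print(a[180,230:300:6].tolist())
```

```text
[[96, 100, 98], [103, 108, 105], [102, 106, 105], [102, 107, 105], [102, 107, 106], [103, 108, 107], [104, 108, 107], [103, 108, 107], [103, 107, 106], [104, 108, 106], [33, 36, 35], [35, 39, 38]]
```

View pics/c18.png

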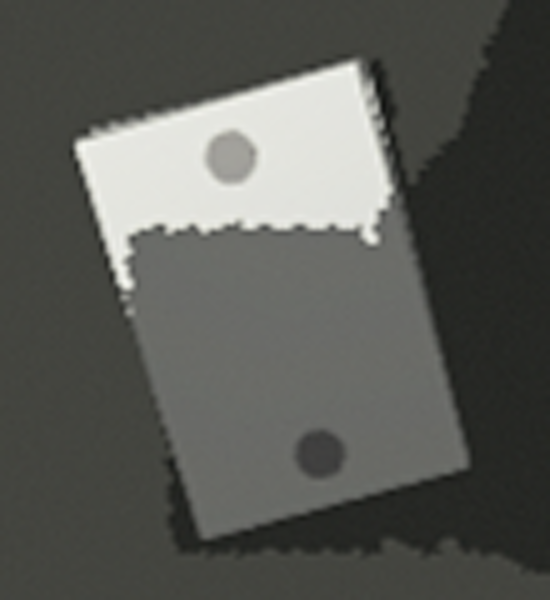

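Run:
```python
from h import *
a,cw=load('w17'); rect(a,cw,(205,105,305,222),24,(85,85,85))
c=[onplane(cw,(200+u/5,105+v/5),24)[:2] for u,v in [(75,143),(358,60),(470,465),(203,540)]]
print(np.round(c,1).tolist(),np.mean(c,0).round(1)); d=c[3]-c[0]+c[2]-c[1]; print(np.degrees(np.arctan2(d[1],d[0])), np.linalg.norm(d)/2, np.linalg.norm(c[1]-c[0]))
print(observe()['ee_pos'])
```

```text
px rect ((254.3153839111328, 164.32305908203125), (85.33773040771484, 60.95552444458008), 74.74488067626953)
centre [ 381.7 -293.7] size 82.9 57.7 long-axis deg -3.1 short-axis deg 86.9
[[341.3, -319.7], [343.2, -264.1], [424.3, -267.4], [422.5, -322.8]] [ 382.8 -293.5]
-2.29228223278389 81.2128222884739 55.62179794435534
[ 401.17903022 -276.94528946  211.63827823]
```

```bash
python3 -m inch '[{"gripper":9.3,"xyz":[-1,-1,-2],"yaw":7},{"gripper":9.3,"xyz":[-1.76,-1.8,-5],"yaw":14},{"gripper":9.3,"xyz":[-1.76,-1.8,-9],"yaw":15.4},{"gripper":9.3,"xyz":[-1.76,-1.8,-13],"yaw":15.4},{"gripper":9.3,"xyz":[-1.76,-1.8,-16],"yaw":15.4},{"gripper":9.3,"xyz":[-1.76,-1.8,-18],"yaw":15.4},{"gripper":9.3,"xyz":[-1.76,-1.8,-18.9],"yaw":15.4},{"gripper":9.3,"xyz":[-1.76,-1.8,-18.9],"yaw":15.4},{"gripper":9.3,"xyz":[-1.76,-1.8,-18.9],"yaw":15.4}]' 30
python3 - <<'E'
from h import *
o=observe();print(o['ee_pos'],o['ft_force'],yaw(o),o['orientation'])
E
```

```text
time_s: 21.72
ee_pos: [384.3, -294.7, 23.5]
orientation: [0.722, 0.692, 0.006, -0.004]
ft_force: [-0.4, -0.5, -0.4]
finger_gap: 1.001
[ 384.33739834 -294.70392656   23.5124835 ] [-0.4480305  -0.47818896 -0.43692432] 87.5397985361174 [ 0.72211368  0.69173602  0.00637908 -0.00352323]
```

```bash
python3 -m inch '[{"gripper":9.3,"xyz":[0,0,-0.3],"yaw":0},{"gripper":9.3,"xyz":[0,0,-0.6],"yaw":0},{"gripper":9.3,"xyz":[0,0,-0.6],"yaw":0},{"gripper":7,"xyz":[0,0,-0.6],"yaw":0},{"gripper":4.5,"xyz":[0,0,-0.6],"yaw":0},{"gripper":4.5,"xyz":[0,0,-0.6],"yaw":0},{"gripper":4.5,"xyz":[0,0,-0.6],"yaw":0},{"gripper":4.5,"xyz":[0,0,-0.6],"yaw":0},{"gripper":4.5,"xyz":[0,0,-0.6],"yaw":0},{"gripper":4.5,"xyz":[0,0,-0.6],"yaw":0}]' 30
python3 - <<'E'
from h import *
o=observe();print(o['ee_pos'],o['finger_gap']*93,o['ft_force'],yaw(o),o['orientation'])
E
```

```text
time_s: 22.55
ee_pos: [384.3, -294.7, 17.5]
orientation: [0.722, 0.692, 0.006, -0.004]
ft_force: [-0.5, 0.9, 0.6]
finger_gap: 0.595
[ 384.30770798 -294.70251564   17.54322088] 55.31196572081936 [-0.49299396  0.89568811  0.56332717] 87.53926290971772 [ 0.72211677  0.69173279  0.00636377 -0.00355265]
```

```bash
python3 -m inch '[{"gripper":4.5,"xyz":[0,0,1],"yaw":0},{"gripper":4.5,"xyz":[0,0,4],"yaw":-7},{"gripper":4.5,"xyz":[0,0,8],"yaw":-14},{"gripper":4.5,"xyz":[1,3,12],"yaw":-21},{"gripper":4.5,"xyz":[3,7,15],"yaw":-28},{"gripper":4.5,"xyz":[5,11,17],"yaw":-35},{"gripper":4.5,"xyz":[7,15,17],"yaw":-42},{"gripper":4.5,"xyz":[9,19,17],"yaw":-49},{"gripper":4.5,"xyz":[11,23,17],"yaw":-56},{"gripper":4.5,"xyz":[13,27,17],"yaw":-63},{"gripper":4.5,"xyz":[15,31,17],"yaw":-70},{"gripper":4.5,"xyz":[16.5,35,17],"yaw":-77}]' 30
python3 - <<'E'
from h import *
o=observe();print(o['ee_pos'],o['finger_gap']*93,yaw(o),o['orientation'])
E
```

```text
time_s: 23.55
ee_pos: [517.4, -15.7, 187.8]
orientation: [0.991, 0.136, 0.008, 0.001]
ft_force: [1.5, -0.6, -0.6]
finger_gap: 0.596
[517.40291373 -15.6632191  187.76173646] 55.4731978091546 15.643293202548154 [0.99066858 0.13607042 0.007718   0.0010204 ]
```

Still moving; finish the approach over the nest.

```bash
python3 -m inch '[{"gripper":4.5,"xyz":[1,3,0],"yaw":-7},{"gripper":4.5,"xyz":[2.5,6,0],"yaw":-14},{"gripper":4.5,"xyz":[3.38,8.45,-1],"yaw":-21},{"gripper":4.5,"xyz":[3.38,8.45,-2],"yaw":-21},{"gripper":4.5,"xyz":[3.38,8.45,-2],"yaw":-21},{"gripper":4.5,"xyz":[3.38,8.45,-2],"yaw":-21}]' 30
cat > pl.py <<'E'
from h import *
import sys
n=sys.argv[1]
im,cw=shot(n); o=observe(); print(o['ee_pos'].round(2),o['finger_gap']*93,yaw(o),o['orientation'].round(4))
s=cv2.imread(f'pics/{n}.png'); cv2.imwrite(f'pics/z{n}.png',cv2.resize(s[110:260,150:410],None,fx=3,fy=3,interpolation=cv2.INTER_CUBIC))
E
python3 pl.py w18
```

```text
time_s: 24.05
ee_pos: [550.8, 68.6, 167.7]
orientation: [0.999, -0.045, 0.007, 0.003]
ft_force: [0.2, -0.3, -0.1]
finger_gap: 0.595
[551.   68.2 168.4] 55.10134864631129 -5.265549414491933 [ 0.9989 -0.0459  0.0075  0.0025]
```

View pics/zw18.png

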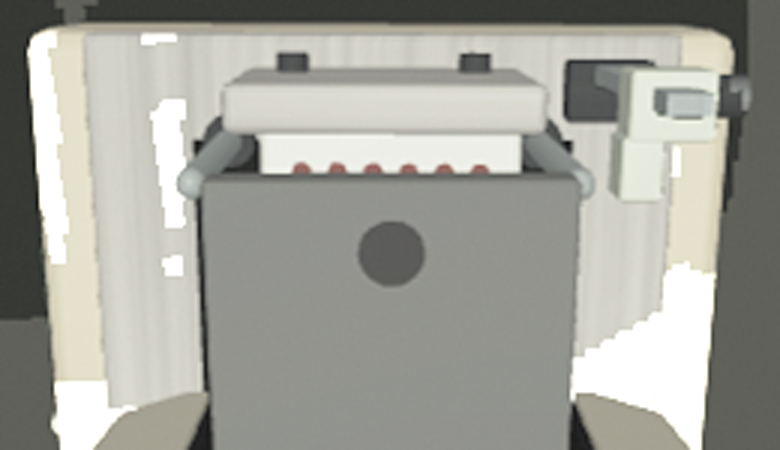

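```bash
cat > al.py <<'E'
from h import *
import sys
def al(n,fence,et,eb,zt,xs,posts,th=8):
    _,cw=load(n); yd=np.array([.094,.9956,0]);xd=np.array([.9956,-.094,0])
    P=lambda u,v,z: onplane(cw,(150+u/3-.3,110+v/3-.3),z)
    print('fence',P(385,fence,117)@yd,'edge',P(385,et,zt)@yd,P(385,eb,zt-th)@yd)
    a=[P(u,et+4,zt)@xd for u in xs]; b=[P(u,posts[2],134)@xd for u in posts[:2]]; print('blank mid',np.mean(a),a,'posts mid',np.mean(b),b)
E
python3 - <<'E'
from al import *
al('w18',131,182,174,174.9,(204,580),(190,580,183))
E
```

```text
fence 164.13337998413124 edge 164.27982698500475 164.09643972252613
blank mid 543.4906499608535 [np.float64(516.1096224781245), np.float64(570.8716774435825)] posts mid 542.8472252774204 [np.float64(507.1750733493587), np.float64(578.5193772054821)]
```

```bash
python3 -m inch '[{"gripper":4.5,"xyz":[0,-0.15,-1],"yaw":0},{"gripper":4.5,"xyz":[0,-0.15,-3],"yaw":0},{"gripper":4.5,"xyz":[0,-0.15,-5],"yaw":0},{"gripper":4.5,"xyz":[0,-0.15,-6],"yaw":0},{"gripper":4.5,"xyz":[0,-0.15,-6.4],"yaw":0},{"gripper":4.5,"xyz":[0,-0.15,-6.4],"yaw":0},{"gripper":4.5,"xyz":[0,-0.15,-6.4],"yaw":0}]' 30; python3 -c "
from h import *
o=observe();print(o['ee_pos'],o['finger_gap']*93,o['ft_force'])"
```

```text
time_s: 24.68
ee_pos: [551.3, 66.4, 105.3]
orientation: [0.999, -0.046, 0.008, 0.002]
ft_force: [-0.2, 0.1, 0.0]
finger_gap: 0.595
[551.32897828  66.42767534 105.31375548] 55.362376997828676 [-0.22064988  0.12489936  0.0333137 ]
```

```bash
python3 -m inch '[{"gripper":4.5,"xyz":[-0.03,0.04,-0.2],"yaw":0},{"gripper":4.5,"xyz":[-0.03,0.04,-0.4],"yaw":0},{"gripper":4.5,"xyz":[-0.03,0.04,-0.42],"yaw":0},{"gripper":4.5,"xyz":[-0.03,0.04,-0.42],"yaw":0}]' 30; python3 -c "
from h import *
o=observe();print(o['ee_pos'],o['finger_gap']*93,o['ft_force'])"
```

```text
time_s: 25.02
ee_pos: [551.3, 66.8, 101.6]
orientation: [0.999, -0.046, 0.008, 0.002]
ft_force: [0.9, -0.3, 1.8]
finger_gap: 0.599
[551.30628206  66.82215781 101.58405628] 55.70236614673579 [ 0.88682052 -0.33470867  1.76618417]
```

```bash
python3 -m inch '[{"gripper":7.5,"xyz":[0,0,0],"yaw":0},{"gripper":7.5,"xyz":[0,0,0],"yaw":0},{"gripper":7.5,"xyz":[0,0,0],"yaw":0},{"gripper":7.5,"xyz":[0,0,0.3],"yaw":0},{"gripper":7.5,"xyz":[0,0,2],"yaw":0},{"gripper":7.5,"xyz":[0,0,5],"yaw":0},{"gripper":7.5,"xyz":[0,0,9],"yaw":0},{"gripper":7.5,"xyz":[0,0,10],"yaw":0},{"gripper":7.5,"xyz":[0,0,10],"yaw":0}]'; python3 pl.py w19
```

```text
time_s: 25.77
ee_pos: [552.5, 66.9, 205.7]
orientation: [0.999, -0.046, 0.011, 0.002]
ft_force: [0.9, 0.7, -0.2]
finger_gap: 0.807
[551.82  66.89 203.06] 74.9408414441921 -5.265156808370594 [ 0.9989 -0.0459  0.0096  0.0023]
```

View pics/zw19.png

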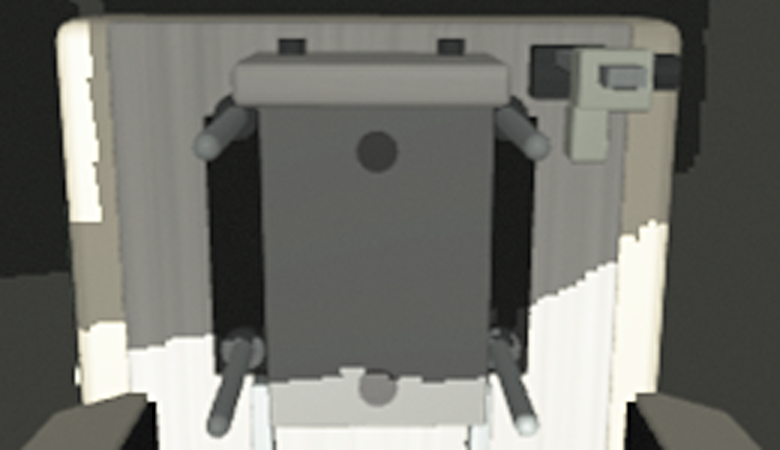

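```bash
python3 -m inch '[{"gripper":9.3,"xyz":[0,0,0],"yaw":7},{"gripper":9.3,"xyz":[-1,-3,0],"yaw":14},{"gripper":9.3,"xyz":[-3,-7,0],"yaw":21},{"gripper":9.3,"xyz":[-5,-11,0],"yaw":28},{"gripper":9.3,"xyz":[-6.5,-15,0],"yaw":35},{"gripper":9.3,"xyz":[-8.5,-19,0],"yaw":42},{"gripper":9.3,"xyz":[-10.5,-23,0],"yaw":49},{"gripper":9.3,"xyz":[-12.5,-27,0],"yaw":56},{"gripper":9.3,"xyz":[-14.5,-31,0],"yaw":63},{"gripper":9.3,"xyz":[-16.75,-35,0],"yaw":70},{"gripper":9.3,"xyz":[-16.75,-36.15,0],"yaw":77},{"gripper":9.3,"xyz":[-16.75,-36.15,0],"yaw":84}]'; python3 -m inch '[{"gripper":9.3,"xyz":[0,-1,0],"yaw":7},{"gripper":9.3,"xyz":[0,-1,0],"yaw":7},{"gripper":9.3,"xyz":[0,-1,0],"yaw":7}]'; python3 pl.py w20
```

```text
time_s: 26.82
ee_pos: [384.2, -292.9, 201.5]
orientation: [0.809, 0.588, 0.009, -0.005]
ft_force: [0.8, 1.1, 0.4]
finger_gap: 0.996
time_s: 27.07
ee_pos: [383.7, -302.9, 200.0]
orientation: [0.773, 0.634, 0.008, -0.007]
ft_force: [0.0, 0.5, 1.1]
finger_gap: 0.998
[ 384.09 -302.3   200.34] 93.51957878753737 78.75570376752559 [ 0.7729  0.6344  0.0084 -0.0065]
```

View pics/zw20.png

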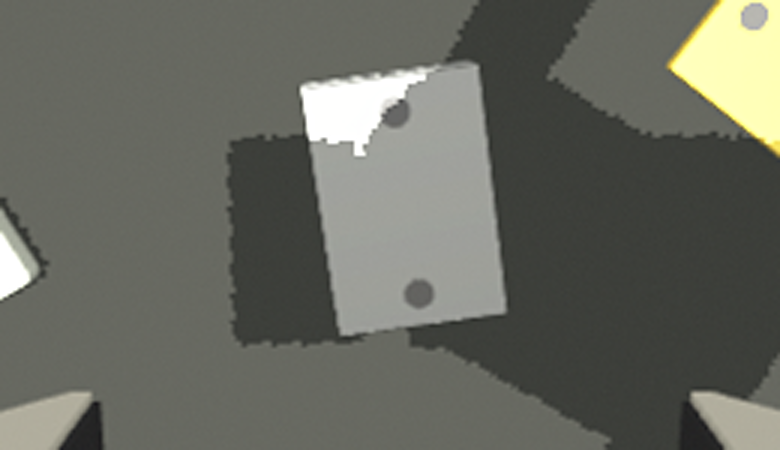

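```bash
cat > cor.py <<'E'
from h import *
def cor(n,pts,z):
    _,cw=load(n); c=[onplane(cw,(150+u/3-.3,110+v/3-.3),z)[:2] for u,v in pts]
    d=c[3]-c[0]+c[2]-c[1]; e=c[1]-c[0]+c[2]-c[3]; print(np.mean(c,0).round(1),'long',np.degrees(np.arctan2(d[1],d[0])),'short',np.degrees(np.arctan2(e[1],e[0])),np.linalg.norm(d)/2, np.linalg.norm(e)/2)
    y=np.radians(yaw({'orientation':np.load('pics/'+n+'.npy')[3:]})); b=1.5*np.array([np.cos(y),np.sin(y)])-1.7*np.array([np.sin(y),-np.cos(y)]); print('corrected',np.mean(c,0)-b)
E
python3 - <<'E'
from cor import *
cor('w20',[(301,88),(478,64),(507,312),(341,335)],16)
E
```

```text
[ 382.8 -293.2] long -3.205509952296572 short 86.45993702908984 81.73395083988346 55.68490467651523
corrected [ 384.17065485 -294.96867943]
```

```bash
python3 -m inch '[{"gripper":9.3,"xyz":[0,0.73,-2],"yaw":7},{"gripper":9.3,"xyz":[0,0.73,-6],"yaw":8.2},{"gripper":9.3,"xyz":[0,0.73,-10],"yaw":8.2},{"gripper":9.3,"xyz":[0,0.73,-14],"yaw":8.2},{"gripper":9.3,"xyz":[0,0.73,-17],"yaw":8.2},{"gripper":9.3,"xyz":[0,0.73,-18.5],"yaw":8.2},{"gripper":9.3,"xyz":[0,0.73,-18.8],"yaw":8.2},{"gripper":9.3,"xyz":[0,0.73,-18.8],"yaw":8.2},{"gripper":9.3,"xyz":[0,0.73,-18.8],"yaw":8.2}]' 30; python3 -c "
from h import *
o=observe();print(o['ee_pos'],o['orientation'],yaw())"
```

```text
time_s: 27.87
ee_pos: [384.8, -294.8, 13.5]
orientation: [0.726, 0.688, 0.008, -0.006]
ft_force: [0.9, 0.4, -0.4]
finger_gap: 1.002
[ 384.8181225  -294.78585897   13.50098121] [ 0.72577931  0.68785091  0.00798664 -0.00646002] 86.92713326544805
```

```bash
python3 -m inch '[{"gripper":9.3,"xyz":[0,0,-0.2],"yaw":0},{"gripper":9.3,"xyz":[0,0,-0.4],"yaw":0},{"gripper":9.3,"xyz":[0,0,-0.4],"yaw":0},{"gripper":7,"xyz":[0,0,-0.4],"yaw":0},{"gripper":4.5,"xyz":[0,0,-0.4],"yaw":0},{"gripper":4.5,"xyz":[0,0,-0.4],"yaw":0},{"gripper":4.5,"xyz":[0,0,-0.4],"yaw":0},{"gripper":4.5,"xyz":[0,0,-0.4],"yaw":0},{"gripper":4.5,"xyz":[0,0,-0.4],"yaw":0},{"gripper":4.5,"xyz":[0,0,-0.4],"yaw":0}]' 30; python3 -c "
from h import *
o=observe();print(o['ee_pos'],o['finger_gap']*93,o['ft_force'])"
python3 -m inch '[{"gripper":4.5,"xyz":[0,0,1],"yaw":0},{"gripper":4.5,"xyz":[0,0,4],"yaw":-7},{"gripper":4.5,"xyz":[0,0,8],"yaw":-14},{"gripper":4.5,"xyz":[1,3,12],"yaw":-21},{"gripper":4.5,"xyz":[3,7,16],"yaw":-28},{"gripper":4.5,"xyz":[5,11,18],"yaw":-35},{"gripper":4.5,"xyz":[7,15,18],"yaw":-42},{"gripper":4.5,"xyz":[9,19,18],"yaw":-49},{"gripper":4.5,"xyz":[11,23,18],"yaw":-56},{"gripper":4.5,"xyz":[13,27,18],"yaw":-63},{"gripper":4.5,"xyz":[15,31,18],"yaw":-70},{"gripper":4.5,"xyz":[16.5,35,18],"yaw":-77}]' 30
python3 - <<'E'
from h import *
o=observe();print(o['ee_pos'],o['finger_gap']*93,yaw(o),o['orientation'])
E
```

```text
time_s: 28.7
ee_pos: [384.8, -294.8, 9.5]
orientation: [0.726, 0.688, 0.008, -0.006]
ft_force: [0.3, -0.2, 0.2]
finger_gap: 0.591
[ 384.83692879 -294.78038114    9.52624643] 54.99085328015129 [ 0.29293704 -0.1935697   0.16340278]
time_s: 29.7
ee_pos: [516.6, -18.6, 189.5]
orientation: [0.992, 0.129, 0.011, -0.0]
ft_force: [0.1, -0.3, -0.3]
finger_gap: 0.6
[516.59415369 -18.56908602 189.46203844] 55.78504348963734 14.7885399735235 [ 9.91628092e-01  1.28677820e-01  1.07532599e-02 -3.36389531e-04]
```

```bash
python3 -m inch '[{"gripper":4.5,"xyz":[1,3,0],"yaw":-7},{"gripper":4.5,"xyz":[2.5,6,0],"yaw":-14},{"gripper":4.5,"xyz":[3.45,8.6,-1],"yaw":-20.1},{"gripper":4.5,"xyz":[3.45,8.6,-1.9],"yaw":-20.1},{"gripper":4.5,"xyz":[3.45,8.6,-1.9],"yaw":-20.1},{"gripper":4.5,"xyz":[3.45,8.6,-1.9],"yaw":-20.1},{"gripper":4.5,"xyz":[3.45,8.6,-1.9],"yaw":-20.1}]' 30;python3 pl.py w21
```

```text
time_s: 30.28
ee_pos: [551.0, 66.6, 171.3]
orientation: [0.999, -0.046, 0.011, 0.002]
ft_force: [1.0, 0.7, -0.3]
finger_gap: 0.6
[551.08  66.52 171.44] 55.64342971871295 -5.306373639867212 [ 0.9989 -0.0463  0.0111  0.0016]
```

View pics/zw21.png

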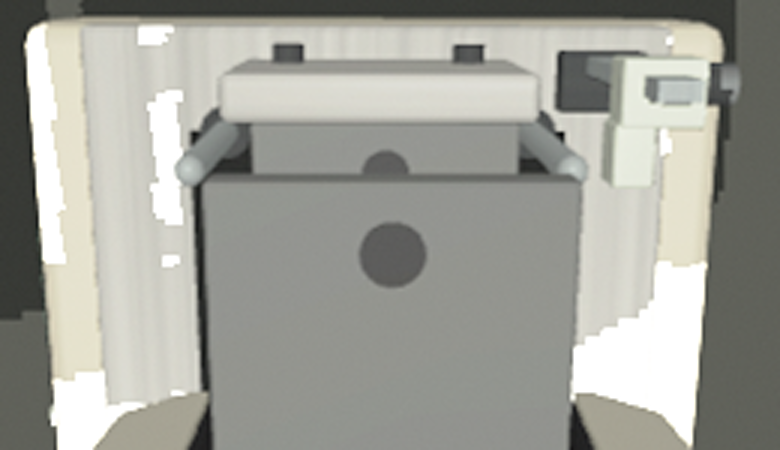

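Run:
```python
from al import *
al('w21',122,182,175,177.9,(204,581),(188,574,170))
_,cw=load('w21');xd=np.array([.9956,-.094,0])
P=lambda u,v,z: onplane(cw,(150+u/3-.3,110+v/3-.3),z)
print('lower blank x',[P(u,150,108)@xd for u in (250,519)])
```

```text
fence 163.68460401278972 edge 162.25500917089383 161.94155071489044
blank mid 544.0110889426364 [np.float64(516.4308769599062), np.float64(571.5913009253666)] posts mid 542.9272783468346 [np.float64(507.0839348042705), np.float64(578.7706218893986)]
lower blank x [np.float64(515.8919267254548), np.float64(571.9666480503538)]
```

```bash
python3 -m inch '[{"gripper":4.5,"xyz":[0,0.03,-1],"yaw":0},{"gripper":4.5,"xyz":[0,0.03,-3],"yaw":0},{"gripper":4.5,"xyz":[0,0.03,-5],"yaw":0},{"gripper":4.5,"xyz":[0,0.03,-5.8],"yaw":0},{"gripper":4.5,"xyz":[0,0.03,-5.9],"yaw":0},{"gripper":4.5,"xyz":[0,0.03,-5.9],"yaw":0},{"gripper":4.5,"xyz":[0,0.03,-5.9],"yaw":0}]' 30; python3 -c "
from h import *
o=observe();print(o['ee_pos'],o['finger_gap']*93,o['ft_force'])"
```

```text
time_s: 30.92
ee_pos: [551.5, 66.7, 113.6]
orientation: [0.999, -0.046, 0.012, 0.001]
ft_force: [0.8, -0.9, -0.1]
finger_gap: 0.596
[551.50094004  66.67751254 113.6007233 ] 55.4032512499149 [ 0.83874796 -0.87501589 -0.09458914]
```

```bash
python3 -m inch '[{"gripper":4.5,"xyz":[-0.05,0,-0.2],"yaw":0},{"gripper":4.5,"xyz":[-0.05,0,-0.4],"yaw":0},{"gripper":4.5,"xyz":[-0.05,0,-0.42],"yaw":0},{"gripper":4.5,"xyz":[-0.05,0,-0.42],"yaw":0}]' 30; python3 -c "
from h import *
o=observe();print(o['ee_pos'],o['finger_gap']*93,o['ft_force'])"
```

```text
time_s: 31.25
ee_pos: [551.1, 66.7, 109.6]
orientation: [0.999, -0.046, 0.012, 0.001]
ft_force: [-0.0, -0.3, -0.4]
finger_gap: 0.596
[551.11477317  66.69423361 109.62363677] 55.43161921226568 [-0.03346081 -0.34065848 -0.35675079]
```

```bash
python3 -m inch '[{"gripper":4.5,"xyz":[0,0,-0.06],"yaw":0},{"gripper":4.5,"xyz":[0,0,-0.06],"yaw":0},{"gripper":7.5,"xyz":[0,0,-0.06],"yaw":0},{"gripper":7.5,"xyz":[0,0,-0.06],"yaw":0},{"gripper":7.5,"xyz":[0,0,-0.06],"yaw":0},{"gripper":7.5,"xyz":[0,0,0.3],"yaw":0},{"gripper":7.5,"xyz":[0,0,2],"yaw":0},{"gripper":7.5,"xyz":[0,0,5],"yaw":0},{"gripper":7.5,"xyz":[0,0,9],"yaw":0},{"gripper":7.5,"xyz":[0,0,9],"yaw":0},{"gripper":7.5,"xyz":[0,0,9],"yaw":0}]'; python3 pl.py w22
```

```text
time_s: 32.17
ee_pos: [552.0, 66.8, 202.2]
orientation: [0.999, -0.046, 0.014, 0.001]
ft_force: [0.4, 0.4, 0.0]
finger_gap: 0.808
[551.33  66.73 200.21] 74.95243936316736 -5.307885519089415 [ 0.9988 -0.0463  0.0126  0.0014]
```

View pics/zw22.png

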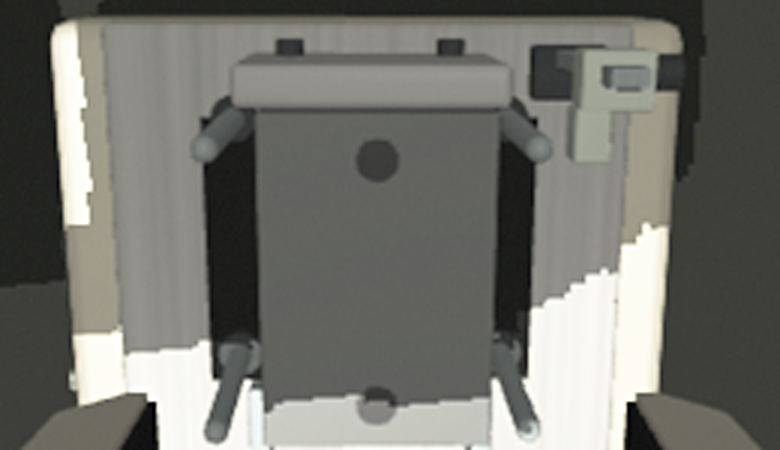

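```bash
python3 -m inch '[{"gripper":9.3,"xyz":[-1,-3,0],"yaw":7},{"gripper":9.3,"xyz":[-3,-7,0],"yaw":14},{"gripper":9.3,"xyz":[-5,-11,0],"yaw":21},{"gripper":9.3,"xyz":[-6.5,-15,0],"yaw":28},{"gripper":9.3,"xyz":[-8.5,-19,0],"yaw":35},{"gripper":9.3,"xyz":[-10.5,-23,0],"yaw":42},{"gripper":9.3,"xyz":[-12.5,-27,0],"yaw":49},{"gripper":9.3,"xyz":[-14.5,-31,0],"yaw":56},{"gripper":9.3,"xyz":[-16.7,-35,0],"yaw":63},{"gripper":9.3,"xyz":[-16.7,-36.2,0],"yaw":70},{"gripper":9.3,"xyz":[-16.7,-36.2,0],"yaw":77},{"gripper":9.3,"xyz":[-16.7,-36.2,0],"yaw":84}]'; python3 pl.py w23
```

```text
time_s: 33.22
ee_pos: [381.9, -298.7, 198.6]
orientation: [0.81, 0.586, 0.01, -0.008]
ft_force: [0.8, 0.8, -0.8]
finger_gap: 1.002
[ 382.56 -297.51  198.49] 93.00875327930282 72.36816467369738 [ 0.8071  0.5903  0.0102 -0.0079]
```

View pics/zw23.png

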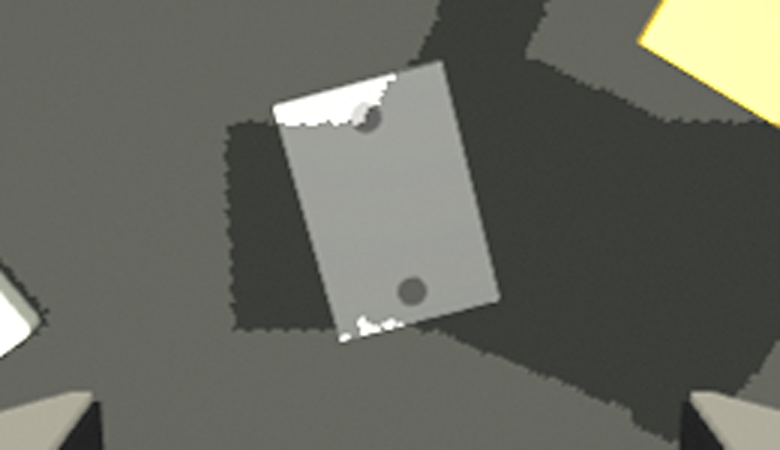

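Run:
```python
from cor import *
cor('w23',[(273,106),(442,61),(499,299),(341,342)],8)
print(observe()['ee_pos'],yaw())
```

```text
[ 382.3 -294. ] long -3.721021923526453 short 86.79122578416664 81.6652316243967 55.52789697893759
corrected [ 383.45687155 -295.96773452]
[ 382.55948773 -297.50686831  198.49243964] 72.36816467369738
```

```bash
python3 -m inch '[{"gripper":9.3,"xyz":[0.14,0.2,-2],"yaw":7},{"gripper":9.3,"xyz":[0.14,0.2,-6],"yaw":14.3},{"gripper":9.3,"xyz":[0.14,0.2,-10],"yaw":14.3},{"gripper":9.3,"xyz":[0.14,0.2,-14],"yaw":14.3},{"gripper":9.3,"xyz":[0.14,0.2,-17],"yaw":14.3},{"gripper":9.3,"xyz":[0.14,0.2,-19],"yaw":14.3},{"gripper":9.3,"xyz":[0.14,0.2,-19.6],"yaw":14.3},{"gripper":9.3,"xyz":[0.14,0.2,-19.6],"yaw":14.3},{"gripper":9.3,"xyz":[0.14,0.2,-19.6],"yaw":14.3}]' 30; python3 -c "
from h import *
o=observe();print(o['ee_pos'],o['orientation'],yaw())"
```

```text
time_s: 34.02
ee_pos: [383.9, -294.5, 1.8]
orientation: [0.728, 0.685, 0.009, -0.01]
ft_force: [-0.1, 0.5, -0.7]
finger_gap: 1.001
[ 383.87808965 -294.52060732    1.75616942] [ 0.72814805  0.68528872  0.00912161 -0.00982789] 86.52494207165837
```

```bash
python3 -m inch '[{"gripper":7,"xyz":[0,0,0.08],"yaw":0},{"gripper":4.5,"xyz":[0,0,0.08],"yaw":0},{"gripper":4.5,"xyz":[0,0,0.08],"yaw":0},{"gripper":4.5,"xyz":[0,0,0.08],"yaw":0},{"gripper":4.5,"xyz":[0,0,0.08],"yaw":0},{"gripper":4.5,"xyz":[0,0,0.08],"yaw":0},{"gripper":4.5,"xyz":[0,0,0.08],"yaw":0}]' 30; python3 -c "
from h import *
o=observe();print(o['ee_pos'],o['finger_gap']*93,o['ft_force'])"
python3 -m inch '[{"gripper":4.5,"xyz":[0,0,1],"yaw":0},{"gripper":4.5,"xyz":[0,0,4],"yaw":-7},{"gripper":4.5,"xyz":[0,0,8],"yaw":-14},{"gripper":4.5,"xyz":[1,3,12],"yaw":-21},{"gripper":4.5,"xyz":[3,7,16],"yaw":-28},{"gripper":4.5,"xyz":[5,11,19],"yaw":-35},{"gripper":4.5,"xyz":[7,15,19],"yaw":-42},{"gripper":4.5,"xyz":[9,19,19],"yaw":-49},{"gripper":4.5,"xyz":[11,23,19],"yaw":-56},{"gripper":4.5,"xyz":[13,27,19],"yaw":-63},{"gripper":4.5,"xyz":[15,31,19],"yaw":-70},{"gripper":4.5,"xyz":[16.5,35,19],"yaw":-77}]' 30
python3 - <<'E'
from h import *
o=observe();print(o['ee_pos'],o['finger_gap']*93,yaw(o),o['orientation'])
E
```

```text
time_s: 34.6
ee_pos: [383.9, -294.5, 2.6]
orientation: [0.728, 0.685, 0.009, -0.01]
ft_force: [-0.3, 0.1, -0.9]
finger_gap: 0.595
[ 383.86852835 -294.51702101    2.55978374] 55.30602270845539 [-0.30155219  0.14743059 -0.87902343]
time_s: 35.6
ee_pos: [514.5, -20.6, 192.0]
orientation: [0.992, 0.124, 0.014, -0.002]
ft_force: [0.6, -1.0, -0.7]
finger_gap: 0.596
[514.51424006 -20.59793893 192.03426943] 55.39591434585473 14.22806683743137 [ 0.99220425  0.12384205  0.01371377 -0.00240778]
```

```bash
python3 -m inch '[{"gripper":4.5,"xyz":[1,3,0],"yaw":-7},{"gripper":4.5,"xyz":[2.5,6,0],"yaw":-14},{"gripper":4.5,"xyz":[3.66,8.75,-1],"yaw":-19.5},{"gripper":4.5,"xyz":[3.66,8.75,-1.9],"yaw":-19.5},{"gripper":4.5,"xyz":[3.66,8.75,-1.9],"yaw":-19.5},{"gripper":4.5,"xyz":[3.66,8.75,-1.9],"yaw":-19.5},{"gripper":4.5,"xyz":[3.66,8.75,-1.9],"yaw":-19.5}]' 30;python3 pl.py w24
```

```text
time_s: 36.18
ee_pos: [551.0, 66.0, 173.9]
orientation: [0.999, -0.046, 0.014, 0.0]
ft_force: [-0.5, -0.2, -0.8]
finger_gap: 0.593
[551.07  65.94 174.01] 55.5558682136475 -5.279000567437373 [ 0.9988 -0.046   0.0144 -0.    ]
```

View pics/zw24.png

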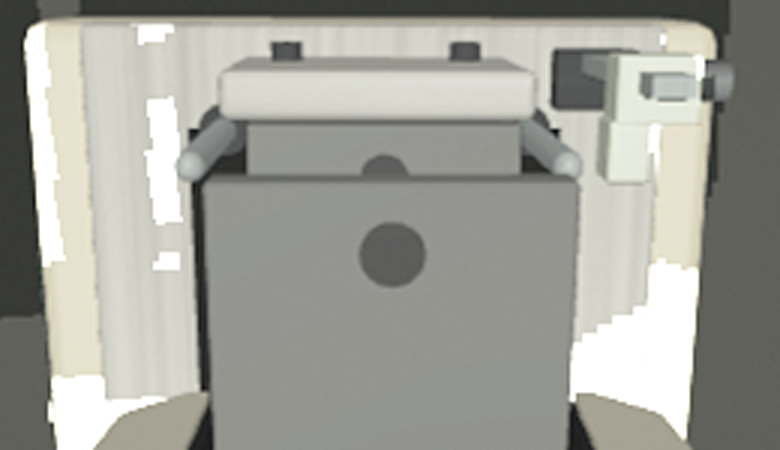

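Run:
```python
from al import *
al('w24',119,182,176,179.5,(205,580),(190,570,165))
_,cw=load('w24');xd=np.array([.9956,-.094,0])
P=lambda u,v,z: onplane(cw,(150+u/3-.3,110+v/3-.3),z)
print('lower blank x',[P(u,150,116)@xd for u in (246,519)])
```

```text
fence 163.55919928505148 edge 161.44720655393786 161.01282068306074
blank mid 544.0465762646133 [np.float64(516.4255207722471), np.float64(571.6676317569795)] posts mid 543.0794400241118 [np.float64(507.3760172979702), np.float64(578.7828627502536)]
lower blank x [np.float64(516.0496332936714), np.float64(571.6337837314584)]
```

```bash
python3 -m inch '[{"gripper":4.5,"xyz":[-0.02,0.08,-1],"yaw":0},{"gripper":4.5,"xyz":[-0.02,0.08,-3],"yaw":0},{"gripper":4.5,"xyz":[-0.02,0.08,-4.5],"yaw":0},{"gripper":4.5,"xyz":[-0.02,0.08,-5.2],"yaw":0},{"gripper":4.5,"xyz":[-0.03,0.08,-5.5],"yaw":0},{"gripper":4.5,"xyz":[-0.03,0.08,-5.5],"yaw":0},{"gripper":4.5,"xyz":[-0.03,0.08,-5.5],"yaw":0}]' 30; python3 -c "
from h import *
o=observe();print(o['ee_pos'],o['finger_gap']*93,o['ft_force'])"
```

```text
time_s: 36.82
ee_pos: [551.0, 66.5, 119.6]
orientation: [0.999, -0.046, 0.015, -0.0]
ft_force: [-0.2, 0.8, 0.1]
finger_gap: 0.598
[550.9818807   66.45835377 119.59691003] 55.65347541281296 [-0.15845664  0.80515509  0.13528983]
```

Bottom is 1.0 mm above; ease it down 1.2 mm, release and rise.

```bash
python3 -m inch '[{"gripper":4.5,"xyz":[0,0,-0.06],"yaw":0},{"gripper":4.5,"xyz":[0,0,-0.12],"yaw":0},{"gripper":4.5,"xyz":[0,0,-0.12],"yaw":0},{"gripper":7.5,"xyz":[0,0,-0.12],"yaw":0},{"gripper":7.5,"xyz":[0,0,-0.12],"yaw":0},{"gripper":7.5,"xyz":[0,0,-0.1],"yaw":0},{"gripper":7.5,"xyz":[0,0,0.3],"yaw":0},{"gripper":7.5,"xyz":[0,0,2],"yaw":0},{"gripper":7.5,"xyz":[0,0,5],"yaw":0},{"gripper":7.5,"xyz":[0,0,8],"yaw":0},{"gripper":7.5,"xyz":[0,0,8],"yaw":0},{"gripper":7.5,"xyz":[0,0,8],"yaw":0}]'; python3 pl.py w25
```

```text
time_s: 37.82
ee_pos: [551.7, 66.5, 201.7]
orientation: [0.999, -0.046, 0.016, -0.0]
ft_force: [-0.9, -0.1, -0.6]
finger_gap: 0.804
[551.07  66.49 199.94] 74.8078216580329 -5.28959508306929 [ 9.988e-01 -4.610e-02  1.530e-02 -1.000e-04]
```

View pics/zw25.png

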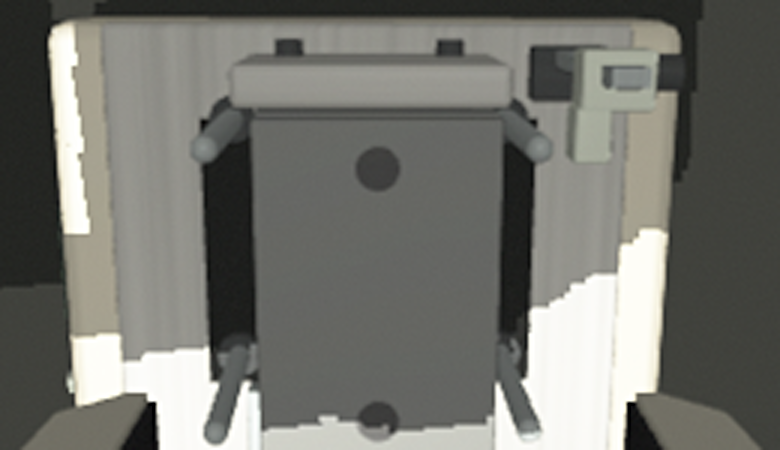

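```bash
python3 -m inch '[{"gripper":2,"xyz":[4,-2,0],"yaw":0},{"gripper":2,"xyz":[8,-4,0],"yaw":0},{"gripper":2,"xyz":[11.7,-4.2,0],"yaw":0},{"gripper":2,"xyz":[11.7,-4.2,-2],"yaw":0},{"gripper":2,"xyz":[11.7,-4.2,-5],"yaw":0},{"gripper":2,"xyz":[11.7,-4.2,-8],"yaw":0},{"gripper":2,"xyz":[11.7,-4.2,-11],"yaw":0},{"gripper":2,"xyz":[11.7,-4.2,-13],"yaw":0},{"gripper":2,"xyz":[11.7,-4.2,-13.5],"yaw":0},{"gripper":2,"xyz":[11.7,-4.2,-13.5],"yaw":0},{"gripper":2,"xyz":[11.7,-4.2,-13.5],"yaw":0}]'
python3 - <<'E'
from h import *
im,cw=shot('w26'); print(observe()['ee_pos'],proj(cw,[602,103,131]))
a=cv2.imread('pics/w26.png')
cv2.imwrite('pics/c26.png',cv2.resize(a[0:150,0:200],None,fx=4,fy=4,interpolation=cv2.INTER_CUBIC))
E
```

```text
time_s: 38.78
ee_pos: [668.3, 24.5, 65.6]
orientation: [0.999, -0.046, 0.015, -0.0]
ft_force: [0.1, 0.1, 0.2]
finger_gap: 0.214
[668.68583273  24.49268865  66.44502283] [ -1.07690517 103.0358337 ]
```

View pics/c26.png

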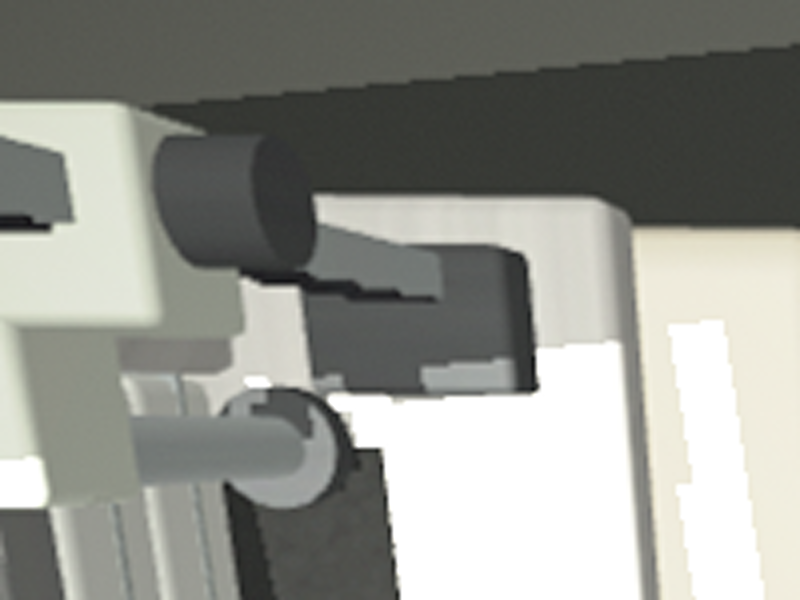

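```bash
python3 -m inch '[{"gripper":2,"xyz":[-1.5,0,0],"yaw":0},{"gripper":2,"xyz":[-2.6,0,0],"yaw":0},{"gripper":2,"xyz":[-2.6,0,0],"yaw":0},{"gripper":2,"xyz":[-2.6,0,0],"yaw":0}]'
python3 - <<'E'
from h import *
im,cw=shot('w27'); print(observe()['ee_pos'],proj(cw,[602,103,131]))
a=cv2.imread('pics/w27.png')
cv2.imwrite('pics/c27.png',cv2.resize(a[0:150,0:200],None,fx=4,fy=4,interpolation=cv2.INTER_CUBIC))
E
```

```text
time_s: 39.17
ee_pos: [643.3, 24.5, 68.2]
orientation: [0.999, -0.046, 0.017, -0.0]
ft_force: [0.3, -0.9, 0.8]
finger_gap: 0.22
[643.520343    24.51639641  67.81903103] [100.03800897  94.28365416]
```

View pics/c27.png

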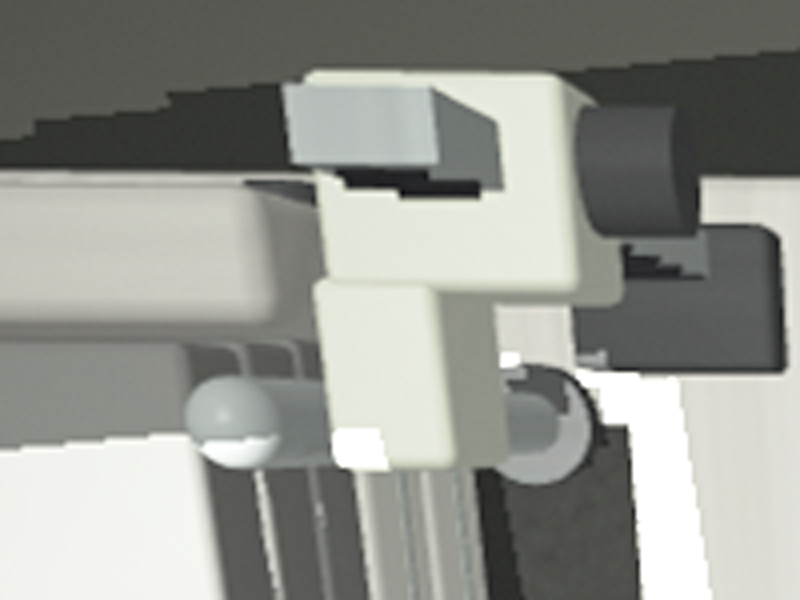

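Run:
```python
from tri import *
_,a=load('w26');_,b=load('w27')
A=lambda u,v:ray(a,(u/4-.4,v/4-.4)); B=lambda u,v:ray(b,(u/4-.4,v/4-.4))
for n,p,q in [('FR top',(47,505),(447,467)),('FR bot',(136,491),(507,462)),('BR top',(22,327),(438,288)),('BR bot',(115,335),(495,300)),('rule foot',(72,222),(502,190)),('collar FR top',(160,325),(578,292)),('collar FR bot',(241,332),(622,300)),('collar BR top',(128,103),(558,75)),('bracketBR',(537,390),(786,370)),('postbase c',(290,450),(550,425))]:
    r=tri([A(*p),B(*q)]); print(n,r[0].round(1),np.round(r[1],2))
def zline(r,xy):
    o,d=r; t=((np.array(xy)-o[:2])@d[:2])/(d[:2]@d[:2]); return (o+t*d)[2]
for xy in ([605.2,97],[605.5,97.2]): print([zline(A(47,505),xy),zline(A(136,491),xy),zline(B(447,467),xy),zline(B(507,462),xy)])
```

```text
FR top [604.1  97.1 131.8] [0.03 0.03]
FR bot [605.3  97.3 124.1] [0.18 0.18]
BR top [606.3 108.  132.9] [0.16 0.16]
BR bot [606.7 107.9 124.3] [0.12 0.12]
rule foot [612.1 113.3 134.6] [0. 0.]
collar FR top [615.5 107.  134.1] [0.03 0.03]
collar FR bot [615.8 107.2 125.4] [0.02 0.02]
collar BR top [616.4 119.8 133.2] [0.02 0.02]
bracketBR [617.2 104.3  74.1] [0.09 0.09]
postbase c [593.9 100.7  79.5] [0.07 0.07]
[np.float64(133.45731590668203), np.float64(123.98412997724381), np.float64(134.53321230756836), np.float64(123.8870769390586)]
[np.float64(133.89896232914776), np.float64(124.46573628610078), np.float64(135.25780028257063), np.float64(124.68761472153619)]
```

```bash
python3 -m inch '[{"gripper":2,"xyz":[0,0,4],"yaw":0},{"gripper":2,"xyz":[0,0,8],"yaw":-7},{"gripper":9.3,"xyz":[-1,-4,12],"yaw":-14},{"gripper":9.3,"xyz":[-2,-8,13],"yaw":-21},{"gripper":9.3,"xyz":[-4,-12,13],"yaw":-28},{"gripper":9.3,"xyz":[-5,-16,13],"yaw":-35},{"gripper":9.3,"xyz":[-7,-20,13],"yaw":-42},{"gripper":9.3,"xyz":[-8,-24,13],"yaw":-49},{"gripper":9.3,"xyz":[-9,-28,13],"yaw":-56},{"gripper":9.3,"xyz":[-11,-32,13],"yaw":-63},{"gripper":9.3,"xyz":[-12,-36,13],"yaw":-70},{"gripper":9.3,"xyz":[-13,-40,13],"yaw":-75.7}]'; python3 -m inch '[{"gripper":9.3,"xyz":[-0.5,-3,0],"yaw":-5},{"gripper":9.3,"xyz":[-1,-6.5,0],"yaw":-5},{"gripper":9.3,"xyz":[-1,-6.5,0],"yaw":-5},{"gripper":9.3,"xyz":[-1,-6.5,0],"yaw":-5}]'
python3 - <<'E'
from h import *
im,cw=shot('w28'); print(observe()['ee_pos'],yaw(),observe()['orientation'],observe()['qpos'])
E
```

```text
time_s: 40.22
ee_pos: [518.0, -358.6, 198.7]
orientation: [0.758, -0.652, 0.014, 0.01]
ft_force: [1.1, 0.5, 0.3]
finger_gap: 0.881
time_s: 40.55
ee_pos: [507.8, -425.4, 198.6]
orientation: [0.728, -0.685, 0.014, 0.011]
ft_force: [0.1, 0.8, 0.8]
finger_gap: 0.997
[ 508.20018551 -424.20596667  198.73255216] -86.41789629024336 [ 0.72876899 -0.68453713  0.01372621  0.01078233] [-0.72385913  0.07677802  1.51604194 -0.02241033  1.52199152  0.78515774]
```

View pics/w28.png

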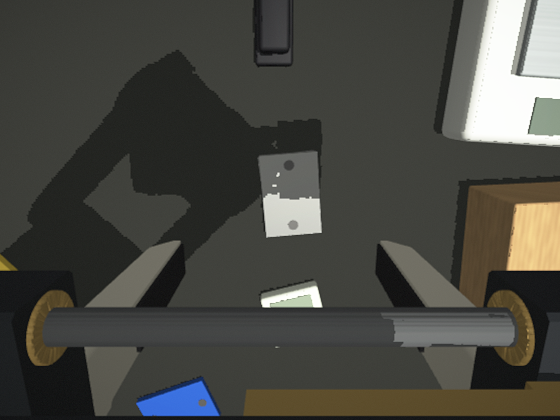

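Run:
```python
from h import *
a,cw=load('w28')
for z in (0,60,100): print(z,onplane(cw,(470,185),z).round(),onplane(cw,(440,130),z).round(),onplane(cw,(460,280),z).round())
cv2.imwrite('pics/zw28.png',cv2.resize(a[110:260,150:410],None,fx=3,fy=3,interpolation=cv2.INTER_CUBIC))
```

```text
0 [ 515. -629.    0.] [ 568. -588.    0.] [ 408. -638.    0.]
60 [ 525. -594.   60.] [ 570. -559.   60.] [ 436. -602.   60.]
100 [ 533. -570.  100.] [ 571. -540.  100.] [ 455. -577.  100.]
```

View pics/zw28.png

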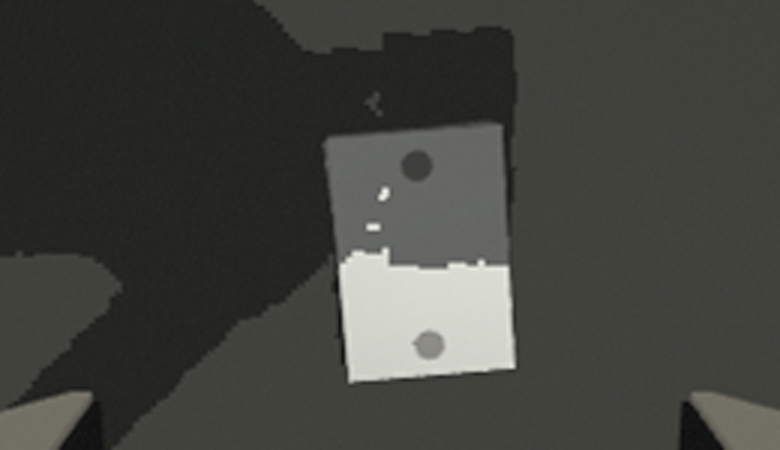

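Run:
```python
from cor import *
cor('w28',[(325,141),(502,124),(515,368),(349,382)],16)
print(observe()['ee_pos'],yaw())
```

```text
[ 497.5 -443.3] long -171.79754477388673 short -81.6646546471437 81.39173489568275 55.99633192537704
corrected [ 495.72938635 -441.90175428]
[ 508.20018551 -424.20596667  198.73255216] -86.41789629024336
```

```bash
python3 -m inch '[{"gripper":9.3,"xyz":[-1.1,-1.83,-2],"yaw":4.9},{"gripper":9.3,"xyz":[-1.1,-1.83,-6],"yaw":4.9},{"gripper":9.3,"xyz":[-1.1,-1.83,-10],"yaw":4.9},{"gripper":9.3,"xyz":[-1.1,-1.83,-14],"yaw":4.9},{"gripper":9.3,"xyz":[-1.1,-1.83,-17],"yaw":4.9},{"gripper":9.3,"xyz":[-1.1,-1.83,-18.5],"yaw":4.9},{"gripper":9.3,"xyz":[-1.1,-1.83,-18.7],"yaw":4.9},{"gripper":9.3,"xyz":[-1.1,-1.83,-18.7],"yaw":4.9},{"gripper":9.3,"xyz":[-1.1,-1.83,-18.7],"yaw":4.9}]' 30; python3 -c "
from h import *
o=observe();print(o['ee_pos'],o['orientation'],yaw())"
```

```text
time_s: 41.35
ee_pos: [498.3, -443.0, 14.3]
orientation: [0.758, -0.653, 0.016, 0.01]
ft_force: [-0.4, -0.0, 0.2]
finger_gap: 0.999
[ 498.34734041 -443.00985622   14.29301634] [ 0.75751998 -0.65254454  0.01562012  0.01025233] -81.48983648948243
```

```bash
python3 -m inch '[{"gripper":9.3,"xyz":[-0.05,0,-0.2],"yaw":0},{"gripper":9.3,"xyz":[-0.05,0,-0.42],"yaw":0},{"gripper":9.3,"xyz":[-0.05,0,-0.42],"yaw":0},{"gripper":7,"xyz":[-0.05,0,-0.42],"yaw":0},{"gripper":4.5,"xyz":[-0.05,0,-0.42],"yaw":0},{"gripper":4.5,"xyz":[-0.05,0,-0.42],"yaw":0},{"gripper":4.5,"xyz":[-0.05,0,-0.42],"yaw":0},{"gripper":4.5,"xyz":[-0.05,0,-0.42],"yaw":0},{"gripper":4.5,"xyz":[-0.05,0,-0.42],"yaw":0},{"gripper":4.5,"xyz":[-0.05,0,-0.42],"yaw":0}]' 30; python3 -c "
from h import *
o=observe();print(o['ee_pos'],o['finger_gap']*93,o['ft_force'],o['orientation'])"
```

```text
time_s: 42.18
ee_pos: [497.9, -443.0, 10.1]
orientation: [0.758, -0.653, 0.016, 0.01]
ft_force: [-0.2, -0.0, 0.0]
finger_gap: 0.597
[ 497.86010761 -442.9941223    10.06499893] 55.55996048755713 [-0.22510971 -0.0189635   0.01757201] [ 0.75753233 -0.6525309   0.01559211  0.01025111]
```

```bash
python3 -m inch '[{"gripper":4.5,"xyz":[0,0,1],"yaw":0},{"gripper":4.5,"xyz":[0,0,4],"yaw":7},{"gripper":4.5,"xyz":[0,1,8],"yaw":14},{"gripper":4.5,"xyz":[0.5,5,12],"yaw":21},{"gripper":4.5,"xyz":[1,9,16],"yaw":28},{"gripper":4.5,"xyz":[1.5,13,18],"yaw":35},{"gripper":4.5,"xyz":[2,17,18],"yaw":42},{"gripper":4.5,"xyz":[2.5,21,18],"yaw":49},{"gripper":4.5,"xyz":[3,25,18],"yaw":56},{"gripper":4.5,"xyz":[3.5,29,18],"yaw":63},{"gripper":4.5,"xyz":[4,33,18],"yaw":70},{"gripper":4.5,"xyz":[4.5,37,18],"yaw":76}]' 30
python3 - <<'E'
from h import *
o=observe();print(o['ee_pos'],o['finger_gap']*93,yaw(o),o['orientation'])
E
```

```text
time_s: 43.18
ee_pos: [540.0, -91.6, 191.2]
orientation: [0.999, -0.045, 0.019, -0.001]
ft_force: [1.4, 0.2, -0.8]
finger_gap: 0.593
[540.01377679 -91.59959969 191.18906545] 55.17326652452668 -5.133215285349582 [ 0.99881335 -0.04472789  0.01921286 -0.00147309]
```

```bash
python3 -m inch '[{"gripper":4.5,"xyz":[0.3,4,0],"yaw":0},{"gripper":4.5,"xyz":[0.6,8,0],"yaw":0},{"gripper":4.5,"xyz":[0.9,12,0],"yaw":0},{"gripper":4.5,"xyz":[1.1,15.2,-0.5],"yaw":0},{"gripper":4.5,"xyz":[1.1,15.75,-1.2],"yaw":-0.2},{"gripper":4.5,"xyz":[1.1,15.75,-1.2],"yaw":-0.2},{"gripper":4.5,"xyz":[1.1,15.75,-1.2],"yaw":-0.2},{"gripper":4.5,"xyz":[1.1,15.75,-1.2],"yaw":-0.2}]' 30;python3 pl.py w29
```

```text
time_s: 43.85
ee_pos: [551.1, 64.9, 179.8]
orientation: [0.999, -0.047, 0.019, -0.001]
ft_force: [0.1, -0.1, -0.4]
finger_gap: 0.602
[551.14  64.69 179.8 ] 55.55966274615563 -5.408987780588886 [ 0.9987 -0.0471  0.0195 -0.0014]
```

View pics/zw29.png

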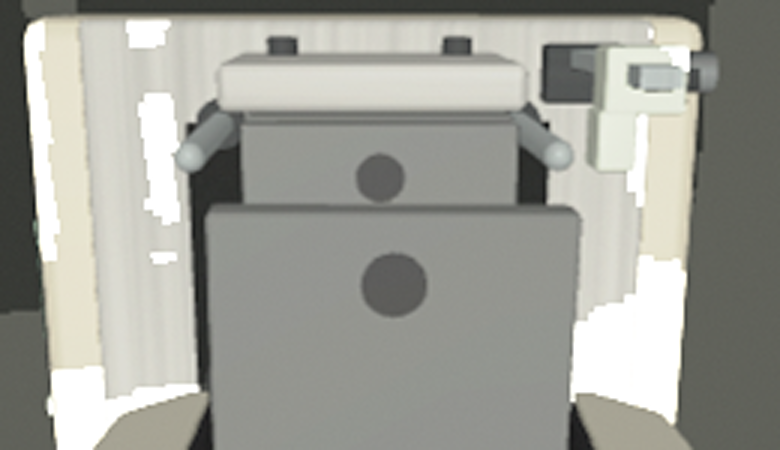

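Run:
```python
from al import *
al('w29',109,213,205,185.7,(207,581),(189,561,155))
_,cw=load('w29');xd=np.array([.9956,-.094,0]);yd=np.array([.094,.9956,0])
P=lambda u,v,z: onplane(cw,(150+u/3-.3,110+v/3-.3),z)
print('lower blank x',[P(u,150,124)@xd for u in (242,517)],'y',P(380,122,124)@yd,'lower2',P(380,112,116)@yd)
```

```text
fence 163.95397335167954 edge 155.65896827194825 155.34675498894444
blank mid 544.5700997277197 [np.float64(516.8330144435963), np.float64(572.307185011843)] posts mid 543.0586201590831 [np.float64(507.17086587963433), np.float64(578.9463744385321)]
lower blank x [np.float64(516.3542994606221), np.float64(571.8629179754212)] y 162.08165740150014 lower2 163.2384837786861
```

```bash
python3 -m inch '[{"gripper":4.5,"xyz":[0.02,0.7,0],"yaw":0},{"gripper":4.5,"xyz":[0.02,0.7,-1],"yaw":0},{"gripper":4.5,"xyz":[0.02,0.7,-3],"yaw":0},{"gripper":4.5,"xyz":[0.02,0.7,-4.5],"yaw":0},{"gripper":4.5,"xyz":[0.02,0.7,-5.1],"yaw":0},{"gripper":4.5,"xyz":[0.02,0.7,-5.3],"yaw":0},{"gripper":4.5,"xyz":[0.02,0.7,-5.3],"yaw":0},{"gripper":4.5,"xyz":[0.02,0.7,-5.3],"yaw":0}]' 30; python3 -c "
from h import *
o=observe();print(o['ee_pos'],o['finger_gap']*93,o['ft_force'],o['orientation'])"
```

```text
time_s: 44.57
ee_pos: [551.6, 71.6, 127.1]
orientation: [0.999, -0.047, 0.02, -0.001]
ft_force: [0.5, -0.5, -0.4]
finger_gap: 0.596
[551.55729579  71.55367301 127.13307287] 55.38634477003938 [ 0.47061014 -0.51264874 -0.36565902] [ 0.99868585 -0.0472685   0.01975569 -0.00140623]
```

Bottom about 1.1 mm above; lower 1.3 mm, release, rise.

```bash
python3 -m inch '[{"gripper":4.5,"xyz":[-0.03,0,-0.06],"yaw":0},{"gripper":4.5,"xyz":[-0.03,0,-0.12],"yaw":0},{"gripper":4.5,"xyz":[-0.03,0,-0.13],"yaw":0},{"gripper":7.5,"xyz":[-0.03,0,-0.13],"yaw":0},{"gripper":7.5,"xyz":[-0.03,0,-0.13],"yaw":0},{"gripper":7.5,"xyz":[-0.03,0,-0.1],"yaw":0},{"gripper":7.5,"xyz":[-0.03,0,0.3],"yaw":0},{"gripper":7.5,"xyz":[-0.03,0,2],"yaw":0},{"gripper":7.5,"xyz":[-0.03,0,5],"yaw":0},{"gripper":7.5,"xyz":[-0.03,0,7.5],"yaw":0},{"gripper":7.5,"xyz":[-0.03,0,7.5],"yaw":0},{"gripper":7.5,"xyz":[-0.03,0,7.5],"yaw":0}]'; python3 pl.py w30
```

```text
time_s: 45.57
ee_pos: [551.8, 71.6, 203.9]
orientation: [0.999, -0.047, 0.021, -0.002]
ft_force: [-0.2, -0.2, -0.5]
finger_gap: 0.805
[551.29  71.59 202.27] 75.03924087999013 -5.422043881382323 [ 0.9987 -0.0472  0.02   -0.0015]
```

View pics/zw30.png

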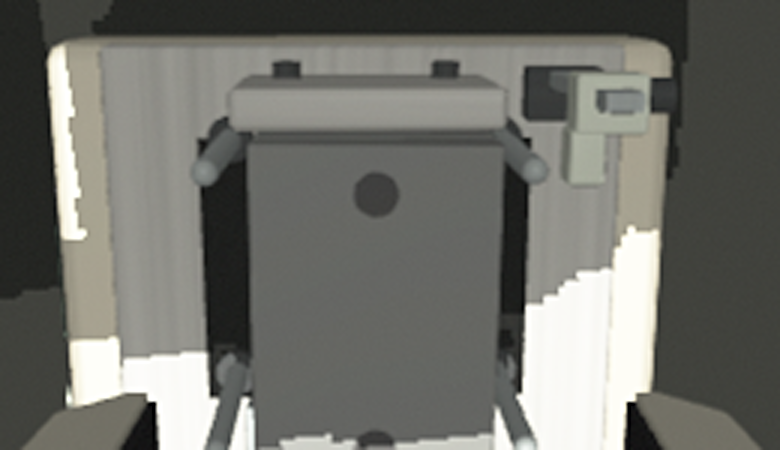

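```bash
python3 -m inch '[{"gripper":4,"xyz":[0,-2,0],"yaw":7},{"gripper":4,"xyz":[-0.3,-4,0],"yaw":14},{"gripper":4,"xyz":[-0.6,-6,0],"yaw":21},{"gripper":4,"xyz":[-0.8,-8,0],"yaw":28},{"gripper":4,"xyz":[-1,-10,0],"yaw":35},{"gripper":4,"xyz":[-1.2,-12,0],"yaw":42},{"gripper":4,"xyz":[-1.48,-13.9,0],"yaw":49},{"gripper":4,"xyz":[-1.48,-13.9,0],"yaw":56},{"gripper":4,"xyz":[-1.48,-13.9,-1],"yaw":63},{"gripper":4,"xyz":[-1.48,-13.9,-2],"yaw":70},{"gripper":4,"xyz":[-1.48,-13.9,-2],"yaw":77},{"gripper":4,"xyz":[-1.48,-13.9,-2],"yaw":84}]'
python3 - <<'E'
from h import *
im,cw=shot('w31'); print(observe()['ee_pos'],yaw(),observe()['orientation'])
E
```

```text
time_s: 46.62
ee_pos: [535.7, -67.4, 180.2]
orientation: [0.772, 0.635, 0.013, -0.016]
ft_force: [-0.4, 0.1, 0.0]
finger_gap: 0.432
[535.92916385 -67.40609572 180.53821651] 79.47538900726404 [ 0.76877496  0.63919774  0.01304098 -0.01553199]
```

View pics/w31.png

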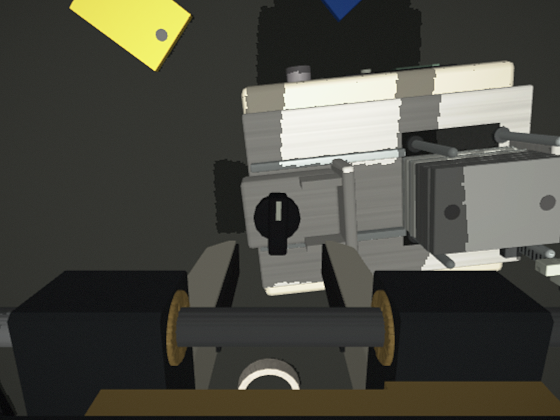

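```bash
python3 -m inch '[{"gripper":3,"xyz":[0.05,0,-1],"yaw":-1},{"gripper":3,"xyz":[0.05,0,-2],"yaw":-1},{"gripper":3,"xyz":[0.05,0,-4],"yaw":-1},{"gripper":3,"xyz":[0.05,0,-5.5],"yaw":-1},{"gripper":3,"xyz":[0.05,0,-6.5],"yaw":-1},{"gripper":3,"xyz":[0.05,0,-6.5],"yaw":-1},{"gripper":0.6,"xyz":[0.05,0,-6.5],"yaw":-1},{"gripper":0.6,"xyz":[0.05,0,-6.5],"yaw":-1},{"gripper":0.6,"xyz":[0.05,0,-6.5],"yaw":-1},{"gripper":0.6,"xyz":[0.05,0,-6.5],"yaw":-1},{"gripper":0.6,"xyz":[0.05,0,-6.5],"yaw":-1}]' 60; python3 -c "
from h import *
o=observe();print(o['ee_pos'],o['finger_gap']*93,o['ft_force'],yaw())"
```

```text
time_s: 47.58
ee_pos: [536.9, -67.2, 116.5]
orientation: [0.774, 0.632, 0.014, -0.015]
ft_force: [0.5, 3.0, 4.1]
finger_gap: 0.124
[536.91194076 -67.24407929 116.46967726] 11.565280202441961 [0.47062892 2.98415428 4.05443232] 78.46803935470646
```

```bash
python3 -m inch '[{"gripper":0.6,"xyz":[0.08,0.8,0],"yaw":0},{"gripper":0.6,"xyz":[0.15,1.6,0],"yaw":0},{"gripper":0.6,"xyz":[0.23,2.4,0],"yaw":0},{"gripper":0.6,"xyz":[0.3,3.2,0],"yaw":0},{"gripper":0.6,"xyz":[0.36,3.8,0],"yaw":0},{"gripper":0.6,"xyz":[0.4,4.2,0],"yaw":0},{"gripper":0.6,"xyz":[0.41,4.3,0],"yaw":0},{"gripper":0.6,"xyz":[0.41,4.3,0],"yaw":0},{"gripper":0.6,"xyz":[0.41,4.3,0],"yaw":0}]' 60; python3 -c "
from h import *
o=observe();print(o['ee_pos'],o['finger_gap']*93,o['ft_force'],yaw())"
```

```text
time_s: 48.33
ee_pos: [541.1, -24.0, 116.5]
orientation: [0.774, 0.632, 0.014, -0.015]
ft_force: [0.9, 1.3, 0.4]
finger_gap: 0.12
[541.06975149 -23.99716153 116.53586113] 11.139519549917123 [0.87897775 1.31483712 0.35488554] 78.48127429462492
```

```bash
python3 -m inch '[{"gripper":0.6,"xyz":[0.01,0.1,0],"yaw":0},{"gripper":0.6,"xyz":[0.02,0.2,0],"yaw":0},{"gripper":0.6,"xyz":[0.03,0.3,0],"yaw":0},{"gripper":0.6,"xyz":[0.03,0.3,0],"yaw":0},{"gripper":0.6,"xyz":[0.03,0.3,0],"yaw":0}]' 60; python3 -c "
from h import *
o=observe();print(o['ee_pos'],o['finger_gap']*93,o['ft_force'],yaw())"
```

```text
time_s: 48.75
ee_pos: [541.3, -21.5, 116.5]
orientation: [0.774, 0.632, 0.014, -0.015]
ft_force: [-0.3, -5.3, 1.6]
finger_gap: 0.123
[541.32381971 -21.45881006 116.53727579] 11.461752382076602 [-0.33445443 -5.27232757  1.58227589] 78.45698859974964
```

```bash
python3 -m inch '[{"gripper":0.6,"xyz":[0,0.1,0],"yaw":0},{"gripper":0.6,"xyz":[0,0.1,0],"yaw":-7},{"gripper":0.6,"xyz":[0,0.1,0],"yaw":-14},{"gripper":0.6,"xyz":[0,0.1,0],"yaw":-21},{"gripper":0.6,"xyz":[0,0.1,0],"yaw":-28},{"gripper":0.6,"xyz":[0,0.1,0],"yaw":-35},{"gripper":0.6,"xyz":[0,0.1,0],"yaw":-42},{"gripper":0.6,"xyz":[0,0.1,0],"yaw":-49},{"gripper":0.6,"xyz":[0,0.1,0],"yaw":-56},{"gripper":0.6,"xyz":[0,0.1,0],"yaw":-63},{"gripper":0.6,"xyz":[0,0.1,0],"yaw":-70},{"gripper":0.6,"xyz":[0,0.1,0],"yaw":-77}]' 60; python3 -c "
from h import *
o=observe();print(o['ee_pos'],o['finger_gap']*93,o['ft_force'],o['torque'],yaw())"
```

```text
time_s: 49.75
ee_pos: [541.5, -21.3, 116.6]
orientation: [1.0, 0.01, 0.02, -0.002]
ft_force: [2.6, -9.9, -0.7]
finger_gap: 0.122
[541.46669218 -21.34338708 116.58631912] 11.344880513075731 [ 2.61476654 -9.87071757 -0.68565133] [-1.85899944 -0.27366851  0.0562171 ] 1.101199871059611
```

```bash
python3 -m inch '[{"gripper":0.6,"xyz":[0,0,0],"yaw":-5},{"gripper":0.6,"xyz":[0,0,0],"yaw":-8.5},{"gripper":0.6,"xyz":[0,0,0],"yaw":-8.5},{"gripper":0.6,"xyz":[0,0,0],"yaw":-8.5}]' 60; python3 -c "
from h import *
o=observe();print(o['ee_pos'],o['finger_gap']*93,o['ft_force'],o['torque'],yaw())"
```

```text
time_s: 50.08
ee_pos: [541.5, -21.5, 116.6]
orientation: [0.998, -0.063, 0.02, -0.001]
ft_force: [1.5, -4.9, -0.5]
finger_gap: 0.123
[541.47646989 -21.51358057 116.55129381] 11.462682103923898 [ 1.49030374 -4.89365591 -0.52137584] [-0.88070515 -0.03199754  0.32510224] -7.261624064310347
```

```bash
python3 -m inch '[{"gripper":0.6,"xyz":[0,0,0],"yaw":-2.5},{"gripper":0.6,"xyz":[0,0,0],"yaw":-2.5},{"gripper":0.6,"xyz":[0,0,0],"yaw":-2.5},{"gripper":0.6,"xyz":[0,0,0],"yaw":1}]' 60; python3 -c "
from h import *
o=observe();print(o['ee_pos'],o['finger_gap']*93,o['ft_force'],o['torque'],yaw())"
python3 -m inch '[{"gripper":3,"xyz":[0,0,0],"yaw":1},{"gripper":4,"xyz":[0,0,0],"yaw":1},{"gripper":4,"xyz":[0,0,0],"yaw":1},{"gripper":4,"xyz":[0,0,1],"yaw":1},{"gripper":4,"xyz":[0,0,4],"yaw":1},{"gripper":4,"xyz":[0,-1,8],"yaw":1},{"gripper":4,"xyz":[0,-2,12],"yaw":1},{"gripper":4,"xyz":[0,-3,14],"yaw":1},{"gripper":4,"xyz":[0,-3,14],"yaw":1},{"gripper":4,"xyz":[0,-3,14],"yaw":1}]'; python3 pl.py w32
```

```text
time_s: 50.42
ee_pos: [541.5, -21.6, 116.6]
orientation: [0.998, -0.054, 0.02, -0.001]
ft_force: [1.2, -4.2, -0.3]
finger_gap: 0.124
[541.5103091  -21.55753478 116.56098058] 11.554774733953575 [ 1.15587696 -4.18773562 -0.30180091] [-0.67297366 -0.04221847  0.07494318] -6.172716887959786
time_s: 51.25
ee_pos: [541.8, -51.8, 258.2]
orientation: [0.999, -0.046, 0.022, -0.001]
ft_force: [0.5, -0.2, -0.3]
finger_gap: 0.428
[541.38 -51.47 256.54] 39.793852049118414 -5.208675373376866 [ 9.988e-01 -4.540e-02  2.040e-02 -9.000e-04]
```

View pics/w32.png

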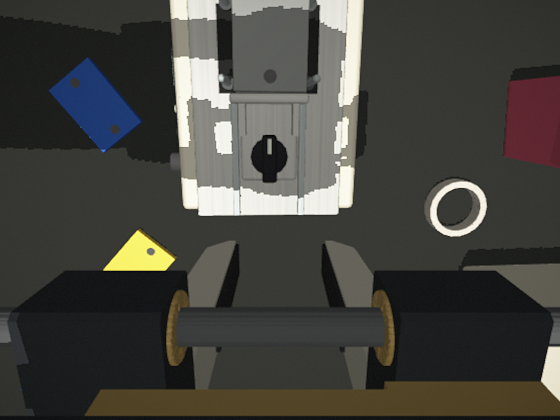

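```bash
python3 -m inch '[{"gripper":4,"xyz":[0,3,0],"yaw":0},{"gripper":4,"xyz":[0,6,0],"yaw":0},{"gripper":4,"xyz":[0,7,0],"yaw":0},{"gripper":4,"xyz":[0,7,0],"yaw":0},{"gripper":4,"xyz":[0,7,0],"yaw":0}]'
python3 - <<'E'
from h import *
a,_=load('w32'); im,cw=shot('w33'); b=cv2.imread('pics/w33.png')
cv2.imwrite('pics/c33.png',np.hstack([cv2.resize(a[80:220,210:330],None,fx=3.2,fy=3.2,interpolation=cv2.INTER_CUBIC),cv2.resize(b[70:210,220:340],None,fx=3.2,fy=3.2,interpolation=cv2.INTER_CUBIC)]))
save(capture('scene'),'scene4');save(capture('side'),'side4')
E
```

```text
time_s: 51.72
ee_pos: [541.1, 18.9, 255.6]
orientation: [0.999, -0.045, 0.02, -0.001]
ft_force: [-0.2, -0.4, 0.7]
finger_gap: 0.431
```

View pics/c33.png

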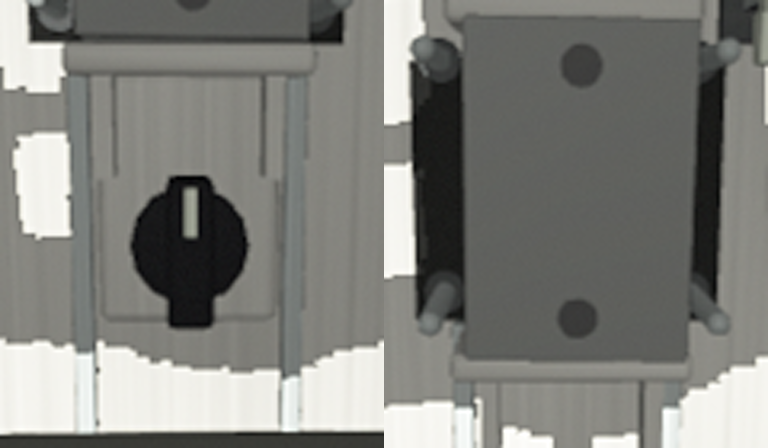

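View pics/w33.png

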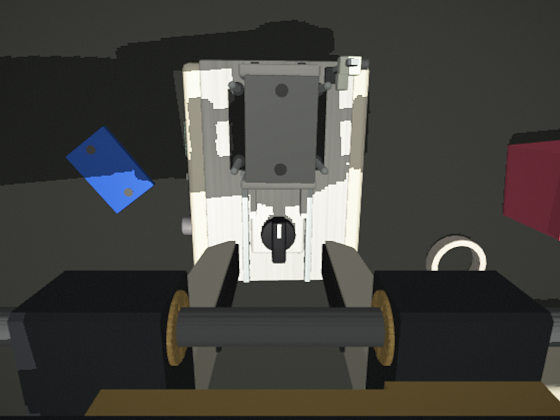

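View pics/side4.png

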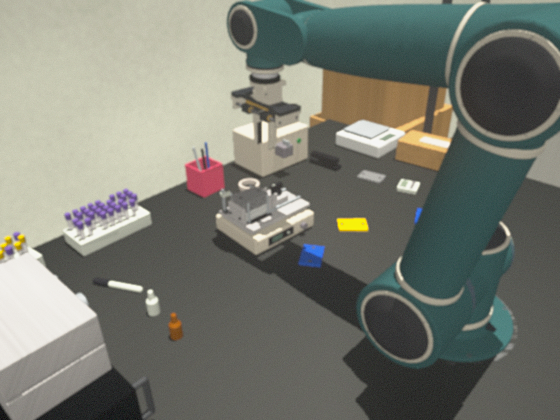

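View pics/scene4.png

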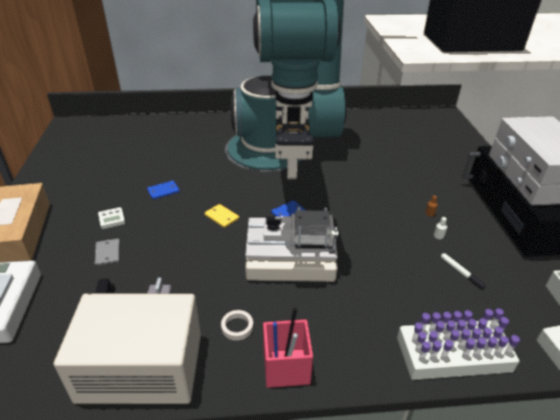

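```bash
python3 -c "
from h import *
print(observe()['time_s']); print(sign_off())"
```

```text
51.8667
the job is handed in; nothing more can be done
None
```

The shaker is loaded and the job is handed in at about 52 s. One point is uncertain: whether the third blank already brought the stack within the flag.

**What I did:** I turned the knob free, drew the clamp back to its stop and stacked the two trays. The camera views showed no third tray. I then laid four grey blanks on top (three from the pile of three, one from the pile of two), slid the clamp home and turned the knob back to its stop.

**Last checks:**
- **Clamp and knob:** the clamp met the trays at about 3.8 mm, with 5–10 N of push. The knob took 0.33 N m at its stop, and its bar lies along the rails.
- **Stack:** from above it looks square between the posts, against the fence and jaw.
- **Bench:** one spare blank is left where it was, and I saw nothing else moved.

**Uncertain or not checked:**
- **Flag height:** my readings of its middle ranged from 55.5 to 58.5 mm over the platform, with a best estimate of about 57 mm. Its bottom edge was hard to see. Four blanks make 60 mm, inside the flag for every reading. Three blanks (52 mm) would sit right at its lower edge, so I went to four.
- **Final height:** the 60 mm is worked out from the given thicknesses. I did not measure the finished stack against the flag.
- **Tool tilt:** the tool leaned by about 2° over the run. The plates still lie flat as far as the pictures show.

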